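# Finish cleaning the gas hob: scrape its edge joint and refit the burner caps

## Robot

A 6-joint arm with a two-finger parallel gripper is mounted at the origin on the work surface. World frame = base frame: x ahead of the robot, y to its left, z up, the work surface at z = 0. Lengths are in m, angles in rad, forces in N, time in s.
With the tool pointing down it reaches from about 0.3 to 1 m from the base axis. Payload 5.1 kg.
Tool frame: the origin (TCP) lies midway between the tips of the shut fingers; the grasp point (between the pads) lies 19 mm behind it; z points along the fingers, y is the line along which they close (so a half turn about z gives the same grasp; the last joint's range is limited). The gripper opens to 95 mm and grips with 3 to 60 N. Pads are 20 mm wide; open, the fingers measure 119 mm over their backs; the gripper's body (75 mm by 180 mm) begins 59 mm behind the grasp point.
Start: joints at [-0.083, 0.124, 1.65, -0, 1.367, -0.083], TCP at [0.65, -0, 0.215] pointing down, gripper open.
Joint ranges: [-2.61, 2.61], [-1.02, 2.33], [0.03, 2.71], [-1.35, 4.49], [0.32, 2.68], [-2.91, 2.91]. Speed limits (rad/s): [2.57, 2.57, 3.14, 3.14, 3.14, 3.14].

## Interface

Orientations are given as a unit quaternion [w, x, y, z].
In Python, from workcell import telemetry, imaging, manip gives the robot as it stands.
- The arm moves only by the tool step_arm, never from a script. Its argument "steps" is a list of rows, each a list of 2 entries, a list of its own where there are three numbers: the shift along the tool's x, y, z in mm, then the turn, a rotation vector about the tool's x, y, z in degrees. In form: [[[dx, dy, dz], [ax, ay, az]], ...]. A call has 1 to 12 rows; each row shifts and turns the commanded pose from where the row before left it, along the tool's axes as they then stand; what a row does not reach is not made up. A row lasts 1/10 s, in which the tool goes at most 50 mm and 8.59 degrees, less where a joint would pass 70% of its speed; a pose out of reach is approached as far as the arm can. A call is refused whole if a number of a shift passes 50 or a number of a turn 8.59, either way. A call with a gripper value outside its range is refused whole. "hand" is the opening, from 0 (shut) to 1 (fully open), set as the call begins (left out, the last holds). The fingers move at their own pace and stop on an object; "newtons" is the grip in N (left out, the last holds). Time passes only in rows, so rows that do not move let the fingers close. It gives the time, the measured TCP pose, the force, the opening and the grip force at its end, in the units of the state.
- telemetry.get_state(): the state, without advancing time (a new reading comes with each control period).
- imaging.camera(name): name is "scene" or "side" or "wrist"; returns a dict with "frame" (384x512x3 uint8, red, green, blue), "mtx" (3x3 intrinsics, pixels), "k1" (the pictures are not rectified: a ray, as slopes to the right and down, at radius r is drawn at 1 + k1 r^2 times it, then the intrinsics apply), "R" (3x3) and "t" (3): a world point X has camera coordinates R X + t; the wrist camera has in their place "mount" (4x4, takes a point from camera to tool coordinates, whose origin is the TCP and whose axes are the flange's). Camera axes: x right, y down, z forward; pixel columns grow to the right and rows downward; lengths in m; the calibration is good to about 2 mm. A picture is of the moment at which its call begins: read the wrist's pose just before it. There is no depth.
- manip.job_done(): hands the job in; it is judged then, once.
The state is a dict: "clock": time; "joint_positions": joint angles; "dq": joint speeds; "tau": joint torques, N m; "position": TCP position; "eef_rot": TCP orientation; "wrist_force": force on the tool from outside, world axes, zero at the start; "wrist_torque": the same for the moment, N m; "opening": finger opening in m; "grip_force": force on a finger pad.
Only numpy, scipy, OpenCV 4.12 (cv2) and the standard library are available. Lean on these libraries where they do the work, as an engineer would, in place of code of your own. Each camera call takes 0.05 s, during which the arm holds its last target. There are 200 camera calls.

## Task

Finish cleaning this gas hob. Take the green scraper and draw its tip slowly (about 3 cm a second), down in the joint where the hob's steel plate meets the worktop: start on the left side level with the left burner, go along to the corner, round it, and along the front (the side with the control knobs) until you are level with the right burner; then lay the scraper back flat in its white tray. Also put every black burner cap that is on the drying mat, enamel side up, squarely home on a burner of its size, and leave the other kitchen things alone.

Things in the scene. Friction and masses are not known exactly. Their poses are not given: they have to be found in the camera images.
- hob: Gas hob, fixed: steel plate 300 (x) by 450 mm (y), 8 mm thick, on the worktop, square edges. Origin: centre of its underside, at worktop height. +x side (away from the robot) is the front, with 3 knobs (30 mm wide, 27 mm high, at x = 118, y = -90, 0, 90 mm); +y side is the left. The joint is the inside corner of plate edge and worktop: front x = 150, left y = 225 mm. Burners: see seats.
- seam_start (a point): Point in the joint on the hob's left side, level with the left burner (hob x = -55 mm, y = 225 mm), at worktop height on the plate's edge: the stroke begins here (within 10 mm) and runs to seam_corner.
- seam_corner (a point): The hob's left front corner at worktop height (hob x = 150 mm, y = 225 mm).
- seam_end (a point): Point in the joint on the hob's front side, level with the right burner (hob x = 150 mm, y = -130 mm), at worktop height: the stroke ends here.
- seat_left (a point): Centre of the left burner's top rim, 26 mm above the worktop (hob x = -55, y = 130 mm). Aluminium crown of 56 mm outer diameter with a round recess of 45 mm diameter, 10 mm deep: seat for either 62 mm cap.
- seat_right (a point): The same for the right burner (hob x = -55, y = -130 mm), identical in size: seat for either 62 mm cap.
- seat_front (a point): The same for the small front burner (hob x = 40, y = 0 mm), 26 mm above the worktop: crown 40 mm outer diameter, recess 31 mm diameter, 10 mm deep: seat for the 44 mm cap.
- cap_a: Black burner cap, 130 g: disc 62 mm diameter, 10 mm thick (5 to 15 mm above its origin, domed to 16.6), with an aluminium boss 40 mm diameter, 5 mm high beneath. Origin: centre of the boss's underside; z out of the enamel top. Starts boss down on the mat. Seated: boss in the recess (2.5 mm clearance all round), disc on the rim, origin 21 mm above the worktop. May be absent.
- cap_b: Identical to cap_a (either fits either large burner). May be absent.
- cap_s: Small burner cap, the same but 44 mm diameter with a boss of 26 mm diameter, 70 g; heights as for cap_a. May be absent.
- mat: Grey-green drying mat, fixed, 310 (x) by 160 mm (y), 2 mm thick. Origin under its centre. The caps lie on it along its x.
- scraper: Green scraper, 60 g: flat-sided handle 100 mm long (x -50 to 50), 16 mm wide (y), 14 mm high (z 0 to 14); from its +x end a white rod of 3 mm radius runs on along the axis, 7 mm above the origin, to a round tip at x = 110 mm. Origin: centre of the handle's underside. Starts flat in its tray, tip towards the robot.
- scraper_tip (a point): Centre of the scraper's rounded tip (3 mm radius), at x = 110, z = 7 mm in the scraper's frame; 3 mm from both the plate edge and the worktop when it touches both.
- scraper_mid (a point): Middle of the scraper's length, at x = 30, z = 7 mm in its frame; it must end near the tray's centre.
- tray: White rectangular tray, fixed, 210 (x) by 84 mm (y) outside, floor 3 mm thick, lips 4 mm thick and 8 mm high. Origin under its centre. The scraper lies along its x; either way round will do.
- soap: White washing-up liquid bottle with a red cap, 64 mm diameter, 200 mm high, standing; leave alone.
- punnet: Clear punnet of tomatoes, 150 by 110 mm, 70 mm high; leave alone.
- spoon: Wooden spoon lying on the worktop, 260 mm long; leave alone.
Not all that is in view belongs to the job. Leave any pink or red look-alike of the cap_b alone.

How it is judged:
By the outcome, as a careful person would: the job done as asked, in the order asked, and still so for the second after the job is handed in, with the robot touching nothing.
Of cap_a, cap_b, cap_s only 2 to 3 are there at a start; the rules pass over those that are not, and their reading is None.
At some moment in a run one of scraper, cap_a, cap_b, cap_s may be knocked a few centimetres aside while the robot is not near it.
Once in a run the grip may slacken for a moment while it holds something.
It also fails if it takes over 210 s, if anything falls off the work surface, if the arm or the gripper's body presses on something with over 40 N, if the wrist force passes 120 N, or if a joint passes its speed limit or range.

## Working session

There is one attempt and no reset: what is moved stays moved. The work goes in short steps, Python scripts to look and compute and a tool call to move; the robot and the scene stay as the last step left them, time stands still between calls to the robot, and variables do not carry over. Pictures are saved under pics/ and viewed, at most 14 in all, crops included, and the job is handed in when it is done.

Besides the shell and the picture viewer there is one more tool, called after "Request:" in YAML: its name, and indented under it one key for each argument. step_arm: Moves the arm, as the interface text tells. Its arguments: {"type":"object","properties":{"steps":{"type":"array","items":{"type":"array"}},"hand":{"type":"number"},"newtons":{"type":"number"}},"required":["steps"]}

```bash
ls; mkdir -p pics
cat > h.py <<'E'
import numpy as np, cv2
from workcell import telemetry, imaging, manip
from scipy.spatial.transform import Rotation as Ro
def st(): return telemetry.get_state()
def pose():
    s=st(); q=s['eef_rot']; return np.array(s['position']), Ro.from_quat([q[1],q[2],q[3],q[0]])
def cam(n):
    p,r=pose(); c=imaging.camera(n); 
    if n=='wrist':
        T=np.eye(4);T[:3,:3]=r.as_matrix();T[:3,3]=p
        W=T@np.array(c['mount']); c['C']=W[:3,3]; c['Rwc']=W[:3,:3]
    else:
        R=np.array(c['R']); c['Rwc']=R.T; c['C']=-R.T@np.array(c['t'])
    return c
def ray(c,u,v):
    K=np.array(c['mtx']); d=np.array([(u-K[0,2])/K[0,0],(v-K[1,2])/K[1,1]]); s=d.copy()
    for _ in range(30): s=d/(1+c['k1']*(s@s))
    return c['Rwc']@np.array([s[0],s[1],1])
def onz(c,u,v,z):
    d=ray(c,u,v); return c['C']+d*(z-c['C'][2])/d[2]
def proj(c,X):
    K=np.array(c['mtx']); x=c['Rwc'].T@(np.array(X)-c['C']); s=x[:2]/x[2]; s=s*(1+c['k1']*(s@s))
    return np.array([K[0,0]*s[0]+K[0,2],K[1,1]*s[1]+K[1,2]])
def save(c,n,f=1.5):
    im=c['frame'][:,:,::-1]; cv2.imwrite('pics/'+n,cv2.resize(im,None,fx=f,fy=f))
E
python3 - <<'E'
from h import *
for n in ('scene','side','wrist'):
    c=cam(n); save(c,n+'0.png'); np.save('pics/'+n+'0.npy',c,allow_pickle=True)
    print(n,c['C'],c['Rwc'][:,2],np.array(c['mtx']).round(1).tolist(),c['k1'])
print(c['mount'],st())
E
```

```text
pics
scene [0.97883536 0.6780246  0.93707196] [-0.40846278 -0.57794791 -0.70649442] [[359.6, 0.0, 255.2], [0.0, 359.6, 193.7], [0.0, 0.0, 1.0]] -0.09984585809930463
side [ 0.34856858 -0.92897523  0.97309905] [ 0.06721301  0.70799421 -0.70301253] [[408.0, 0.0, 252.6], [0.0, 408.0, 191.4], [0.0, 0.0, 1.0]] 0.03497416044497387
wrist [0.64932247 0.07150775 0.38428258] [-0.00147597 -0.25484124 -0.96698178] [[339.4, 0.0, 259.5], [0.0, 339.4, 191.2], [0.0, 0.0, 1.0]] -0.03601126418958804
[[-5.97839868e-04 -9.66951358e-01 -2.54960220e-01  7.15423673e-02]
 [ 9.99999683e-01 -7.11945725e-04  3.55260153e-04 -4.13433992e-04]
 [-5.25037126e-04 -2.54959927e-01  9.66951478e-01 -1.70755443e-01]
 [ 0.00000000e+00  0.00000000e+00  0.00000000e+00  1.00000000e+00]] {'clock': 0.15, 'joint_positions': array([-8.26013939e-02,  1.24356135e-01,  1.65137166e+00, -2.39659159e-06,
        1.36750876e+00, -8.25755482e-02]), 'dq': array([-0.00068925, -0.00196315, -0.00203708, -0.00024563,  0.00107679,
        0.00041457]), 'tau': array([ 4.52342692e-04, -4.18191254e+01, -3.60470796e+01,  7.75244599e-02,
        4.69156180e-02, -8.73639601e-05]), 'position': array([6.49491395e-01, 1.14455290e-05, 2.13662178e-01]), 'eef_rot': array([-6.26413599e-04,  7.07115508e-01,  7.07097576e-01, -5.32174569e-04]), 'wrist_force': array([-0.109531  ,  0.8318594 , -0.19696992]), 'wrist_torque': array([-0.03895462, -0.00886364, -0.03537165]), 'grip_force': 0.0, 'opening': 0.09492743210038092}
```

View pics/scene0.png

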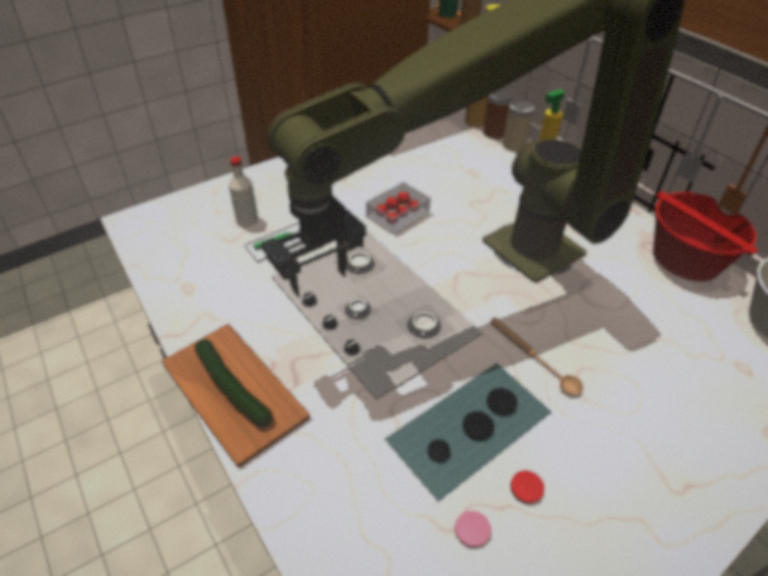

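View pics/side0.png

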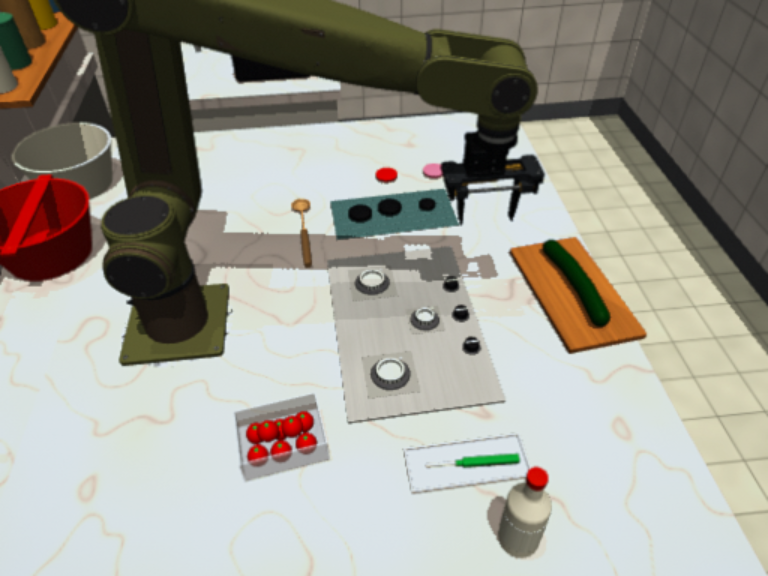

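The scene picture shows three black caps on the mat at about (502,402), (479,426) and (439,450). Those are two large and one small, while the red disc (527,487) and pink disc (473,529) are look-alikes off the mat to leave alone. The side picture shows the green scraper in its tray at (470,462), tip towards the robot, the hob with burners at (372,281), (425,317) and (390,372), and the caps at (360,213), (390,207) and (427,204).

Run:
```python
from h import *
c=np.load('pics/side0.npy',allow_pickle=True).item()
f=lambda u,v,z:(onz(c,u/1.5,v/1.5,z)*1000).round(0)[:2]
for n,u,v,z in [('bL',372,279,.026),('bF',425,316,.026),('bR',390,371,.026),('cornRF',503,401,.008),('cornRB',348,420,.0),('kn',451,283,.027),('k',461,312,.027),('k',471,344,.027),
 ('trayA',404,449,.008),('B',521,435,.008),('C',413,491,.008),('tip',428,465,.01),('end',520,460,.017),('cap',360,213,.018),('cap',390,207,.018),('caps',427,204,.018),('matA',331,203,.002),('B',337,238,.002),('C',458,222,.002),('soap',525,545,0),('board',512,248,0.01),('b',570,348,.01),('spoon',306,265,0)]: print(n,f(u,v,z))
# scraper green mask
for n,z in(('side',.017),('scene',.017)):
    c=np.load(f'pics/{n}0.npy',allow_pickle=True).item(); im=c['frame'].astype(int)
    m=((im[:,:,1]>im[:,:,0]*1.8)&(im[:,:,1]>im[:,:,2]*1.8)&(im[:,:,1]>70)).astype(np.uint8)
    k,l,s,ce=cv2.connectedComponentsWithStats(m); 
    for i in range(1,k):
        if s[i,4]>60: print(n,s[i],ce[i],onz(c,*ce[i],.012).round(3))
```

```text
bL [427.  52.]
bF [525. -73.]
bR [ 434. -207.]
cornRF [ 637. -289.]
cornRB [ 345. -290.]
kn [598.  16.]
k [602. -73.]
k [ 603. -161.]
trayA [ 439. -367.]
B [ 650. -364.]
C [ 443. -446.]
tip [ 475. -403.]
end [ 632. -417.]
cap [422. 304.]
cap [501. 318.]
caps [596. 318.]
matA [352. 378.]
B [358. 233.]
C [665. 254.]
soap [ 604. -551.]
board [769. 131.]
b [ 802. -183.]
spoon [280. 147.]
side [304 303  42   8 222] [325.27477477 306.49099099] [ 0.579 -0.407  0.012]
```

Request:
step_arm:
  steps:
    - [[-15,-38,-30],[0,0,0]]
    - [[-15,-38,-30],[0,0,0]]
    - [[-15,-38,-30],[0,0,0]]
    - [[-15,-38,-30],[0,0,0]]
    - [[0,0,0],[0,0,0]]
    - [[0,0,0],[0,0,0]]
    - [[0,0,0],[0,0,0]]

```text
clock: 0.85
position: [0.5, -0.0589, 0.3314]
eef_rot: [-0.001, 0.707, 0.707, -0.001]
wrist_force: [0.3, 0.3, -0.4]
opening: 0.095
grip_force: 0.0
```

Run:
```python
from h import *
s=st();print(s['clock'],s['position'],s['dq'].round(3),s['wrist_force'])
c=cam('wrist'); save(c,'w1.png'); np.save('pics/w1.npy',c,allow_pickle=True)
```

```text
0.85 [ 0.49998059 -0.05892666  0.33139882] [ 0.008  0.023  0.004 -0.001  0.003 -0.001] [ 0.32225285  0.28612479 -0.42366436]
```

View pics/w1.png

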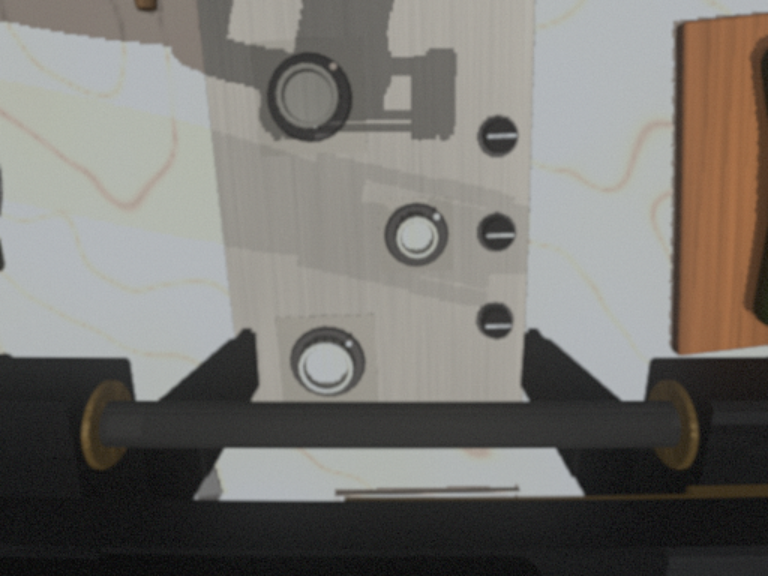

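The wrist picture shows the burners at (309,96), (416,235) and (328,361), the knobs at (497,135), (496,231) and (495,320), and the front plate edge at column ~530.

Run:
```python
from h import *
c=np.load('pics/w1.npy',allow_pickle=True).item(); im=c['frame']; g=cv2.cvtColor(im,cv2.COLOR_RGB2GRAY)
P=[]
for (u,v),d in (((309,96),56),((416,235),40),((328,361),56)):
    u/=1.5;v/=1.5
    m=np.zeros_like(g); cv2.circle(m,(int(u),int(v)),34 if d==56 else 26,1,-1)
    k=((g<75)&(m>0)).astype(np.uint8)
    n,l,s,_=cv2.connectedComponentsWithStats(k); i=1+np.argmax(s[1:,4])
    ct,_=cv2.findContours((l==i).astype(np.uint8),cv2.RETR_EXTERNAL,cv2.CHAIN_APPROX_NONE)
    pts=max(ct,key=len)[:,0]; 
    hull=cv2.convexHull(pts); e=cv2.fitEllipse(hull)
    # inner hole
    ci,h=cv2.findContours((l==i).astype(np.uint8),cv2.RETR_CCOMP,cv2.CHAIN_APPROX_NONE)
    inn=max([q for q,hh in zip(ci,h[0]) if hh[3]>=0],key=len); ei=cv2.fitEllipse(inn)
    X=onz(c,*e[0],.022); Xi=onz(c,*ei[0],.026); P.append(Xi); 
    ppm=339.4/(c['C'][2]-.026)/1000
    print(d,np.round(e[0],1),np.round(e[1]/ppm,1),X.round(4),'inner',np.round(ei[1]/ppm,1),Xi.round(4))
for u,v in((497,135),(496,231),(495,320)):
    print('knob',onz(c,u/1.5,v/1.5,.024).round(4))
# front edge : gradient per row, using saturation/blue
b=im.astype(float); x=b[:,:,2]-b[:,:,0]
for r in range(5,250,20):
    row=cv2.GaussianBlur(b[r-2:r+3].mean(0)[None],(5,1),0)[0]
    gr=np.abs(np.diff(row.sum(1))); gr[:338]=0; gr[365:]=0; u=gr.argmax()+.5
    print(r,u,gr.max().round(0),onz(c,u,r,.008).round(4)[:2])
```

```text
56 [205.9  64.1] [79.1 82.9] [0.4274 0.0623 0.022 ] inner [60.7 64.1] [0.4257 0.0629 0.026 ]Traceback (most recent call last):
  File "<stdin>", line 14, in <module>
ValueError: max() iterable argument is empty
```

Run:
```python
from h import *
from scipy.optimize import least_squares
H=[(-55,130,26),(40,0,26),(-55,-130,26)]
def run(fn,cl,R,name):
    c=np.load(fn,allow_pickle=True).item(); im=c['frame']; g=cv2.cvtColor(im,cv2.COLOR_RGB2GRAY); out=[]
    for (u,v),r in zip(cl,R):
        u/=1.5;v/=1.5; a=r
        G=cv2.resize(g[int(v)-a:int(v)+a+1,int(u)-a:int(u)+a+1],None,fx=6,fy=6,interpolation=cv2.INTER_CUBIC)
        t,k=cv2.threshold(G,0,1,cv2.THRESH_OTSU)
        n,l,s,ce=cv2.connectedComponentsWithStats(k.astype(np.uint8)); i=l[G.shape[0]//2-6:G.shape[0]//2+6,G.shape[1]//2-6:G.shape[1]//2+6].max()
        ct,_=cv2.findContours((l==i).astype(np.uint8),cv2.RETR_EXTERNAL,cv2.CHAIN_APPROX_NONE)
        e=cv2.fitEllipse(cv2.convexHull(max(ct,key=len)))
        uc=(e[0][0]+.5)/6-.5+int(u)-a; vc=(e[0][1]+.5)/6-.5+int(v)-a
        X=onz(c,uc,vc,.026); d=np.linalg.norm(X-c['C']); 
        print(name,np.round([uc,vc],1),'dia mm',np.round(np.array(e[1])/6*d/np.array(c['mtx'])[0][0]*1000,1),X.round(4),t); out.append(X[:2]*1000)
    out=np.array(out); h=np.array(H)[:,:2]
    f=lambda p:(h@np.array([[np.cos(p[2]),np.sin(p[2])],[-np.sin(p[2]),np.cos(p[2])]])+p[:2]-out).ravel()
    q=least_squares(f,[485,-73,0]); print(name,'hob',q.x.round(4),q.fun.round(1)); return q.x
run('pics/w1.npy',[(309,96),(416,235),(328,361)],[22,17,22],'w')
run('pics/side0.npy',[(372,279),(425,316),(390,371)],[10,8,10],'s')
c=np.load('pics/w1.npy',allow_pickle=True).item(); b=c['frame'].astype(float)
for u,v in((497,135),(496,231),(495,320)): print('knob',onz(c,u/1.5,v/1.5,.024).round(4))
for r in range(5,240,26):
    row=cv2.GaussianBlur(b[r-2:r+3].mean(0),(1,5),0)
    gr=np.abs(np.diff(row.sum(1))); gr[:342]=0; gr[362:]=0; u=gr.argmax()+.5
    print(r,u,gr.max().round(0),onz(c,u,r,.008).round(4)[:2])
```

```text
w [204.1  63.3] dia mm [58.4 63. ] [0.4256 0.0629 0.026 ] 93.0
w [277.7 158. ] dia mm [39.4 39.9] [ 0.5249 -0.0641  0.026 ] 124.0
w [216.7 245. ] dia mm [52.5 56.7] [ 0.4342 -0.197   0.026 ] 125.0
w hob [ 4.848682e+02 -6.529860e+01  3.270000e-02] [ 0.  -0.1 -0.   0.1 -0.   0. ]
s [248.  182.4] dia mm [53.6 76.5] [0.4285 0.0701 0.026 ] 132.0
s [283.1 204.5] dia mm [56.6 60.1] [ 0.5287 -0.0471  0.026 ] 130.0
s [259.9 240.8] dia mm [64.3 74. ] [ 0.4371 -0.1832  0.026 ] 144.0
s hob [ 4.88084e+02 -5.23795e+01  4.42000e-02] [-1.1  5.  -0.7 -3.5  1.8 -1.5]
knob [0.5966 0.0288 0.024 ]
knob [ 0.6    -0.0586  0.024 ]
knob [ 0.6037 -0.1471  0.024 ]
5 356.5 13.0 [0.6283 0.139 ]
31 356.5 16.0 [0.6303 0.1066]
57 355.5 18.0 [0.631  0.0733]
83 342.5 75.0 [0.615  0.0388]
109 354.5 14.0 [0.6341 0.0035]
135 353.5 18.0 [ 0.6351 -0.0333]
161 342.5 49.0 [ 0.6214 -0.0713]
187 351.5 19.0 [ 0.6374 -0.1108]
213 342.5 63.0 [ 0.6264 -0.152 ]
239 347.5 99.0 [ 0.637  -0.1949]
```

Request:
step_arm:
  steps:
    - [[-43,11,14],[0,0,0]]
    - [[-43,11,14],[0,0,0]]
    - [[-43,11,14],[0,0,0]]
    - [[-43,11,14],[0,0,0]]
    - [[-43,11,14],[0,0,0]]
    - [[-43,11,14],[0,0,0]]
    - [[-43,11,14],[0,0,0]]
    - [[-43,11,14],[0,0,0]]

```text
clock: 1.7
position: [0.5885, -0.4042, 0.2171]
eef_rot: [-0.002, 0.707, 0.707, -0.0]
wrist_force: [0.5, -0.3, 0.4]
opening: 0.095
grip_force: 0.0
```

Request:
step_arm:
  steps:
    - [[0,0,0],[0,0,-8.2]]
    - [[0,0,0],[0,0,-8.2]]
    - [[0,0,0],[0,0,-8.2]]
    - [[0,0,0],[0,0,-8.2]]
    - [[0,0,0],[0,0,-8.2]]
    - [[0,0,0],[0,0,-8.2]]
    - [[0,0,0],[0,0,-8.2]]
    - [[0,0,0],[0,0,-8.2]]
    - [[0,0,0],[0,0,-8.2]]
    - [[0,0,0],[0,0,-8.2]]
    - [[0,0,0],[0,0,-8.2]]
    - [[0,0,0],[0,0,0]]

```text
clock: 2.9
position: [0.5882, -0.4024, 0.218]
eef_rot: [-0.002, -0.002, 1.0, 0.001]
wrist_force: [0.8, -0.4, 0.3]
opening: 0.095
grip_force: 0.0
```

Run:
```python
from h import *
s=st();print(s['clock'],s['position'],s['joint_positions'],s['dq'].round(3),s['eef_rot'])
c=cam('wrist'); save(c,'w2.png'); np.save('pics/w2.npy',c,allow_pickle=True)
im=c['frame'].astype(int)
m=((im[:,:,1]>im[:,:,0]*1.6)&(im[:,:,1]>im[:,:,2]*1.5)&(im[:,:,1]>60)).astype(np.uint8)
k,l,s,ce=cv2.connectedComponentsWithStats(m); i=1+np.argmax(s[1:,4])
ct,_=cv2.findContours((l==i).astype(np.uint8),0,1); q=cv2.minAreaRect(max(ct,key=len)); print(s[i],q)
X=[onz(c,*p,.015) for p in cv2.boxPoints(q)]; print(np.round(X,4)); print(np.mean(X,0))
```

```text
2.9 [ 0.58824047 -0.40239541  0.21796464] [-6.75275662e-01  2.59363087e-01  1.48952433e+00  1.14353700e-04
  1.39692226e+00 -2.25017204e+00] [-0.003 -0.008  0.    -0.001  0.002  0.104] [-0.00160778 -0.00204001  0.99999569  0.00136529]
[250 109  13  97 881] ((255.92527770996094, 156.98031616210938), (11.149127960205078, 96.10498809814453), 0.716159999370575)
[[ 0.6307 -0.413   0.015 ]
 [ 0.523  -0.4113  0.015 ]
 [ 0.5231 -0.3993  0.015 ]
 [ 0.6308 -0.4002  0.015 ]]
[ 0.57690015 -0.40594828  0.015     ]
```

View pics/w2.png

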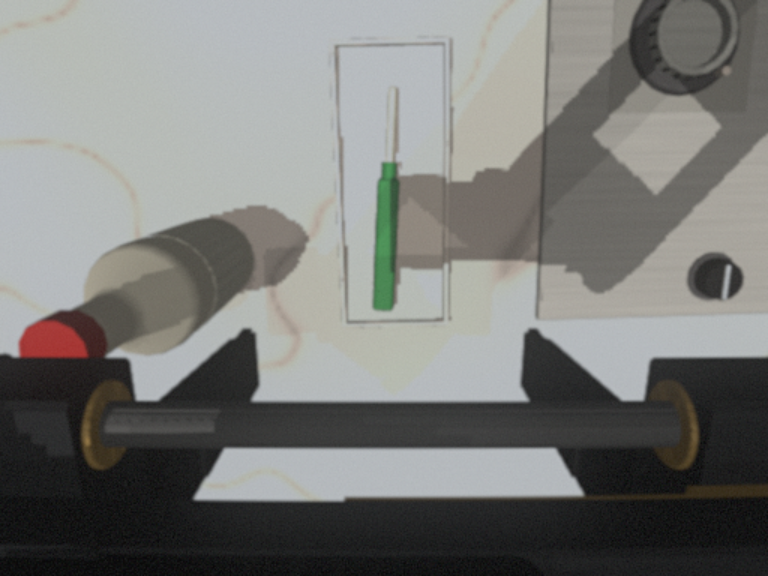

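The wrist picture shows the tray with corners (337,45), (447,43), (346,322) and (449,320). The scraper handle runs from (383,309) to (390,163), and its white rod ends at (393,88). The hob's right front corner is at (537,318), and the soap stands to the left.

Run:
```python
from h import *
c=np.load('pics/w2.npy',allow_pickle=True).item()
f=lambda n,u,v,z:print(n,(onz(c,u/1.5,v/1.5,z)*1000).round(1)[:2])
f('tip',393,88,.010)
f('end',383,309,.013);f('neckend',390,163,.012);f('wide',389,178,.015)
for p in((337,45),(447,43),(346,322),(449,320)): f('tray in',*p,.009)
f('hobRF',537,318,.008); f('hobRB?',549,0,.008); f('knob',716,277,.027)
im=c['frame'];cv2.imwrite('pics/w2c.png',cv2.resize(im[40:225,200:320,::-1],None,fx=4,fy=3.2,interpolation=2))
```

```text
tip [ 471.4 -399.7]
end [ 632.5 -406.6]
neckend [ 522.8 -401.6]
wide [ 533.3 -402.3]
tray in [ 443.2 -438.5]
tray in [ 441.6 -362.5]
tray in [ 644.5 -435.7]
tray in [ 642.6 -354.8]
hobRF [ 641.2 -285.2]
hobRB? [ 413.1 -293.2]
knob [ 602.9 -159. ]
```

Request:
step_arm:
  steps:
    - [[6.5,-0.3,0],[0,0,2.4]]
    - [[6.5,-0.3,32],[0,0,0]]
    - [[6.5,-0.3,32],[0,0,0]]
    - [[6.5,-0.3,32],[0,0,0]]
    - [[0,0,32],[0,0,0]]
    - [[0,0,32],[0,0,0]]
    - [[0,0,0],[0,0,0]]
    - [[0,0,0],[0,0,0]]
    - [[0,0,0],[0,0,0]]
  hand: 0.32
  newtons: 40

```text
clock: 3.85
position: [0.5634, -0.4046, 0.0633]
eef_rot: [0.001, 0.02, 1.0, -0.001]
wrist_force: [1.1, 0.3, 0.5]
opening: 0.032
grip_force: 0.0
```

Run:
```python
from h import *
s=st();print(s['clock'],s['position'],s['opening'],s['dq'].round(3),s['eef_rot'])
c=cam('wrist'); 
im=c['frame'].astype(int)
m=((im[:,:,1]>im[:,:,0]*1.6)&(im[:,:,1]>im[:,:,2]*1.5)&(im[:,:,1]>60)).astype(np.uint8)
k,l,s,ce=cv2.connectedComponentsWithStats(m); i=1+np.argmax(s[1:,4])
ct,_=cv2.findContours((l==i).astype(np.uint8),0,1); q=cv2.minAreaRect(max(ct,key=len)); print(s[i],q)
X=[onz(c,*p,.015) for p in cv2.boxPoints(q)]; print(np.round(X,4)); print(np.mean(X,0)); save(c,'w3.png')
```

```text
3.85 [ 0.56336497 -0.40457414  0.06326072] 0.0319798333046938 [-0.    -0.015 -0.01  -0.001 -0.001 -0.005] [ 0.00126929  0.01951317  0.99980826 -0.0010303 ]
[ 250  159   22  109 1942] ((260.1588134765625, 213.02452087402344), (20.90774154663086, 108.15210723876953), 0.6510604023933411)
[[ 0.6048 -0.4137  0.015 ]
 [ 0.5274 -0.4092  0.015 ]
 [ 0.5281 -0.3956  0.015 ]
 [ 0.6056 -0.3989  0.015 ]]
[ 0.56648205 -0.40437525  0.015     ]
```

View pics/w3.png

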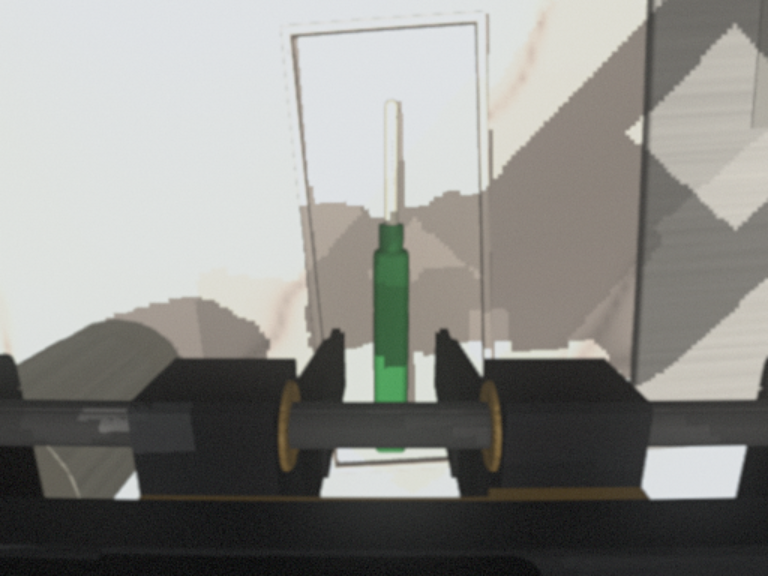

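The wrist picture shows the scraper centred between the fingers, handle at columns 373-408 and tip at (393,102), aligned with the tool.

Request:
step_arm:
  steps:
    - [[0,0,15],[0,0,0]]
    - [[0,0,15],[0,0,0]]
    - [[0,0,12],[0,0,0]]
    - [[0,0,6],[0,0,0]]
    - [[0,0,4],[0,0,0]]
    - [[0,0,0],[0,0,0]]
    - [[0,0,0],[0,0,0]]
    - [[0,0,0],[0,0,0]]

```text
clock: 4.7
position: [0.5625, -0.4041, 0.0098]
eef_rot: [0.001, 0.019, 1.0, -0.0]
wrist_force: [0.4, -0.0, -0.2]
opening: 0.0301
grip_force: 0.0
```

Request:
step_arm:
  steps:
    - [[0,0,2],[0,0,0]]
    - [[0,0,2],[0,0,0]]
    - [[0,0,0],[0,0,0]]
    - [[0,0,0],[0,0,0]]

```text
clock: 5.1
position: [0.5619, -0.4036, 0.0049]
eef_rot: [-0.0, 0.019, 1.0, 0.0]
wrist_force: [0.8, -1.0, 0.2]
opening: 0.0301
grip_force: 0.0
```

Request:
step_arm:
  steps:
    - [[0,0,0],[0,0,0]]
    - [[0,0,0],[0,0,0]]
    - [[0,0,0],[0,0,0]]
    - [[0,0,0],[0,0,0]]
    - [[0,0,0],[0,0,0]]
  hand: 0
  newtons: 50

```text
clock: 5.6
position: [0.562, -0.4038, 0.0051]
eef_rot: [0.0, 0.019, 1.0, -0.0]
wrist_force: [0.3, -1.0, 0.8]
opening: 0.0156
grip_force: 50.0
```

Request:
step_arm:
  steps:
    - [[0,0,-20],[0,0,0]]
    - [[0,0,-45],[0,0,0]]
    - [[0,0,-45],[0,0,0]]
    - [[0,0,0],[0,0,-8.2]]
    - [[0,0,0],[0,0,-8.2]]
    - [[0,0,0],[0,0,-8.2]]
    - [[0,0,0],[0,0,-8.2]]
    - [[0,0,0],[0,0,-8.2]]
    - [[0,0,0],[0,0,-8]]
    - [[0,0,0],[0,0,0]]

```text
clock: 6.6
position: [0.586, -0.3687, 0.112]
eef_rot: [-0.024, -0.363, 0.931, -0.016]
wrist_force: [0.1, -0.4, -0.8]
opening: 0.0157
grip_force: 50.0
```

```bash
cat >> h.py <<'E'
def go(X):  # world target -> tool shift mm
    p,r=pose(); return (r.inv().apply(np.array(X)-p)*1000).round(1)
E
python3 - <<'E'
from h import *
s=st();print(s['position'],s['opening'],s['grip_force'],s['joint_positions'].round(2),s['dq'].round(3),pose()[1].as_matrix().round(3))
print(go([.475,.2225,.12]))
E
```

```text
[ 0.58597809 -0.36871453  0.11195032] 0.015718154572675266 49.99330401420593 [-0.61  0.29  1.63 -0.06  1.22 -2.91] [-0.044 -0.001  0.    -0.019  0.     0.   ] [[-0.735 -0.677 -0.033]
 [-0.676  0.735 -0.048]
 [ 0.057 -0.013 -0.998]]
[-317.6  509.9  -32.5]
```

Request:
step_arm:
  steps:
    - [[-26,42,-2.5],[0,0,0]]
    - [[-26,42,-2.5],[0,0,0]]
    - [[-26,42,-2.5],[0,0,0]]
    - [[-26,42,-2.5],[0,0,0]]
    - [[-26,42,-2.5],[0,0,0]]
    - [[-26,42,-2.5],[0,0,0]]
    - [[-26,42,-2.5],[0,0,0]]
    - [[-26,42,-2.5],[0,0,0]]
    - [[-26,42,-2.5],[0,0,0]]
    - [[-26,42,-2.5],[0,0,0]]
    - [[-26,42,-2.5],[0,0,0]]
    - [[0,0,0],[0,0,0]]

```text
clock: 7.8
position: [0.4836, 0.1673, 0.1175]
eef_rot: [-0.024, -0.364, 0.931, -0.016]
wrist_force: [-0.3, -0.5, -0.6]
opening: 0.0158
grip_force: 50.0
```

```bash
cat >> h.py <<'E'
def want(az,tilt):  # tip azimuth deg, tilt deg -> remaining tool rotvec
    a=np.radians(az);t=np.radians(tilt); s=np.array([np.cos(a),np.sin(a),0]); d=np.array([0,0,-1.])
    ex=s*np.cos(t)+d*np.sin(t); ez=d*np.cos(t)-s*np.sin(t); T=np.c_[ex,np.cross(ez,ex),ez]
    p,r=pose(); return (r.inv()*Ro.from_matrix(T)).as_rotvec(degrees=True).round(2), T
E
python3 - <<'E'
from h import *
s=st();print(s['position'],s['opening'],s['joint_positions'].round(2),s['dq'].round(3),pose()[1].as_matrix().round(3))
print(go([.475,.2225,.12]),want(226.9,0)[0],want(226.9,34)[0])
E
```

```text
[0.48362677 0.16729476 0.11746605] 0.01576702307297393 [ 0.25 -0.07  2.02 -0.04  1.24 -2.05] [-0.083 -0.001  0.008 -0.063  0.001 -0.054] [[-0.734 -0.679 -0.032]
 [-0.677  0.734 -0.047]
 [ 0.056 -0.013 -0.998]]
[-30.9  46.4  -4.9] [-0.61 -3.24 -4.16] [ -1.84 -37.22  -3.87]
```

Request:
step_arm:
  steps:
    - [[-15,23,-2.5],[0,0,0]]
    - [[-16,23,-2.5],[0,0,0]]
    - [[0,0,0],[-0.4,-7.4,-0.8]]
    - [[0,0,0],[-0.4,-7.4,-0.8]]
    - [[0,0,0],[-0.4,-7.4,-0.8]]
    - [[0,0,0],[-0.4,-7.4,-0.8]]
    - [[0,0,0],[-0.4,-7.4,-0.8]]
    - [[0,0,0],[0,0,0]]
    - [[0,0,0],[0,0,0]]

```text
clock: 8.7
position: [0.477, 0.2168, 0.1197]
eef_rot: [0.265, -0.378, 0.879, 0.115]
wrist_force: [0.3, 0.4, -0.3]
opening: 0.0154
grip_force: 50.0
```

Run:
```python
from h import *
s=st();print(s['position'],s['opening'],s['joint_positions'].round(2),s['dq'].round(3),pose()[1].as_matrix().round(3))
print(want(226.9,34)[0])
p,r=pose(); print('tip est',p+r.apply([.09,0,-.005]))
c=cam('wrist'); save(c,'w4.png'); np.save('pics/w4.npy',c,allow_pickle=True)
print('tip px',proj(c,p+r.apply([.09,0,-.005]))*1.5)
c=cam('scene'); im=c['frame']; save(c,'s4.png'); np.save('pics/s4.npy',c,allow_pickle=True); print('tip px',proj(c,p+r.apply([.09,0,-.005]))*1.5)
```

```text
[0.47704992 0.21681685 0.11972772] 0.015379727546203774 [ 0.12 -0.39  2.36  0.53  0.77 -2.57] [ 0.023  0.019 -0.058  0.007 -0.007 -0.006] [[-0.573 -0.726  0.38 ]
 [-0.605  0.687  0.402]
 [-0.553  0.001 -0.833]]
[-0.13 -0.43 -0.31]
tip est [0.42356461 0.16038406 0.07412442]
tip px [388.42922455  90.13553732]
tip px [455.40044165 332.34580134]
```

View pics/w4.png

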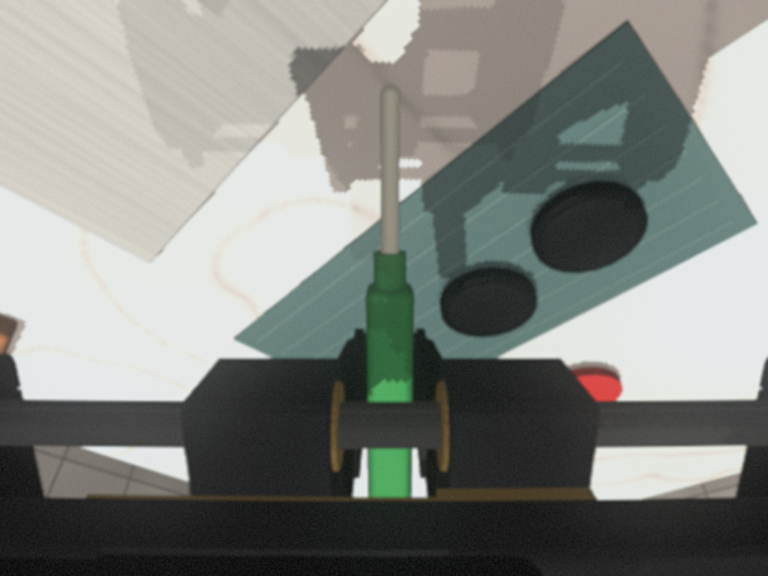

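The wrist picture shows the scraper tip at (390,90), where the grip model predicted it, beyond the plate's left edge, with two caps on the mat at (588,227) and (489,300). I'll use a flatter azimuth so joint 6 keeps margin along the front.

Run:
```python
from h import *
print(want(196,34)[0])
```

```text
[17.08 -0.27 25.5 ]
```

Request:
step_arm:
  steps:
    - [[0,0,0],[4.3,-0.1,6.4]]
    - [[0,0,0],[4.3,-0.1,6.4]]
    - [[0,0,0],[4.3,-0.1,6.4]]
    - [[0,0,0],[4.2,0,6.3]]
    - [[0,0,0],[0,0,0]]
    - [[0,0,0],[0,0,0]]
    - [[0,0,0],[0,0,0]]

```text
clock: 9.5
position: [0.4767, 0.2174, 0.1189]
eef_rot: [0.283, -0.181, 0.94, 0.054]
wrist_force: [-0.1, 0.1, -0.0]
opening: 0.0156
grip_force: 50.0
```

```bash
cat >> h.py <<'E'
TIP=np.array([.09,0,-.005])
def hob(x,y,z=0):
    a=.0327; return np.array([.4849+(x*np.cos(a)-y*np.sin(a))/1000,-.0653+(x*np.sin(a)+y*np.cos(a))/1000,z/1000])
def tohob(X):
    a=.0327; d=np.array(X)-[.4849,-.0653,0]; return np.array([d[0]*np.cos(a)+d[1]*np.sin(a),-d[0]*np.sin(a)+d[1]*np.cos(a),d[2]])*1000
def tip(): p,r=pose(); return p+r.apply(TIP)
def gotip(X):
    p,r=pose(); return (r.inv().apply(np.array(X)-tip())*1000).round(1)
E
python3 - <<'E'
from h import *
s=st();print(s['position'],s['joint_positions'].round(2),s['dq'].round(3),pose()[1].as_matrix().round(3),want(196,34)[0])
print(tip(),tohob(tip()),gotip(hob(-58,234,15)))
E
```

```text
[0.47674175 0.21739685 0.11890079] [ 0.3  -0.44  2.4   0.07  0.6  -1.7 ] [-0.009 -0.005  0.009 -0.006 -0.002  0.013] [[-0.775 -0.371  0.512]
 [-0.31   0.929  0.204]
 [-0.551 -0.001 -0.835]] [ 3.15 -0.57  4.83]
[0.40444756 0.18847286 0.07349205] [-72.11253899 256.26752323  73.49205447] [ 27.5 -25.7  52. ]
```

Request:
step_arm:
  steps:
    - [[7,-6.4,13],[0,0,0]]
    - [[7,-6.4,13],[0,0,0]]
    - [[7,-6.4,13],[0,0,0]]
    - [[6.5,-6.5,13],[0,0,0]]
    - [[0,0,0],[0,0,0]]
    - [[0,0,0],[0,0,0]]
    - [[0,0,0],[0,0,0]]

```text
clock: 10.2
position: [0.4917, 0.1955, 0.061]
eef_rot: [0.283, -0.18, 0.94, 0.054]
wrist_force: [0.0, -0.8, -1.3]
opening: 0.016
grip_force: 50.0
```

Run:
```python
from h import *
p,r=pose(); s=st();print(s['position'],s['wrist_force'],s['dq'].round(3))
print(r.as_matrix().round(3)); print(tip(),tohob(tip()),gotip(hob(-58,234,3)),gotip(hob(-58,228,3)))
print('hob axes in tool: x',r.inv().apply(hob(1000,0)-hob(0,0)).round(3),'y',r.inv().apply(hob(0,1000)-hob(0,0)).round(3),'z',r.inv().apply([0,0,1]).round(3))
c=cam('wrist'); save(c,'w5.png'); np.save('pics/w5.npy',c,allow_pickle=True)
f=lambda X:(proj(c,X)*1.5).round(0)
print('tip',f(tip()),'edge z8',f(hob(-55,225,8)),f(hob(-100,225,8)),f(hob(0,225,8)),'corner',f(hob(150,225,8)))
cv2.imwrite('pics/w5c.png',cv2.resize(c['frame'][0:180,160:400,::-1],None,fx=3,fy=3))
```

```text
[0.49170087 0.19547116 0.06100116] [ 0.00135029 -0.76117763 -1.30513444] [ 0.006 -0.006 -0.    -0.    -0.002  0.   ]
[[-0.775 -0.369  0.513]
 [-0.309  0.929  0.203]
 [-0.552 -0.001 -0.834]]
[0.41942332 0.16668691 0.01547729] [-57.85705296 234.00359483  15.47729066] [ 7.   0.1 10.3] [ 8.7 -5.6  9.2]
hob axes in tool: x [-0.784 -0.339  0.52 ] y [-0.283  0.941  0.186] z [-0.552 -0.001 -0.834]
tip [389.  91.] edge z8 [359.  78.] [411. -79.] [317. 206.] corner [258. 390.]
```

View pics/w5c.png

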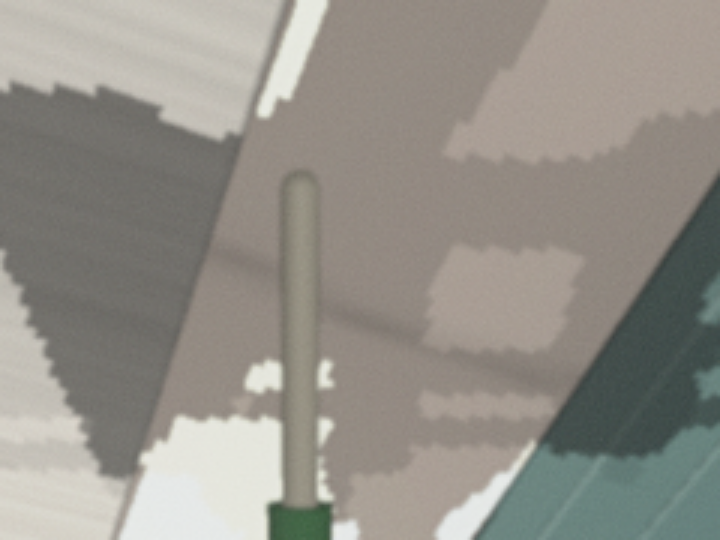

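The crop shows the tip at (299,183) and the plate's left edge running from (243,130) to (205,265). Both lie within 1 mm of the projected model, so I'll lower to touch.

Request:
step_arm:
  steps:
    - [[1.7,0,2.6],[0,0,0]]
    - [[1.7,0,2.6],[0,0,0]]
    - [[1.7,0,2.6],[0,0,0]]
    - [[1.1,0,1.7],[0,0,0]]
    - [[0.6,0,0.8],[0,0,0]]
    - [[0,0,0],[0,0,0]]
    - [[0,0,0],[0,0,0]]
    - [[0,0,0],[0,0,0]]

```text
clock: 11.05
position: [0.4911, 0.1954, 0.0476]
eef_rot: [0.283, -0.18, 0.941, 0.054]
wrist_force: [0.6, 0.3, -0.7]
opening: 0.0157
grip_force: 50.0
```

```bash
cat >> h.py <<'E'
def rep():
    p,r=pose(); s=st(); print('t',round(s['clock'],2),'tip hob',tohob(tip()).round(1),'F',s['wrist_force'].round(1),'M',s['wrist_torque'].round(2),'grip',round(s['grip_force']),'j6',s['joint_positions'][5].round(2))
E
python3 -c "
from h import *
rep()"
```

```text
t 11.05 tip hob [-58.6 233.9   2.2] F [ 0.6  0.3 -0.7] M [ 0.06  0.35 -0.01] grip 50 j6 -1.87
```

Request:
step_arm:
  steps:
    - [[0.5,0,0.8],[0,0,0]]
    - [[0,0,0],[0,0,0]]
    - [[0,0,0],[0,0,0]]

```text
clock: 11.35
position: [0.4915, 0.1955, 0.0471]
eef_rot: [0.283, -0.18, 0.94, 0.054]
wrist_force: [1.1, -0.0, 2.0]
opening: 0.0155
grip_force: 50.0
```

Request:
step_arm:
  steps:
    - [[0.5,0,0.8],[0,0,0]]
    - [[0,0,0],[0,0,0]]
    - [[0,0,0],[0,0,0]]

```text
clock: 11.65
position: [0.4918, 0.1955, 0.0465]
eef_rot: [0.283, -0.18, 0.94, 0.054]
wrist_force: [0.4, 0.9, 3.7]
opening: 0.0159
grip_force: 50.0
```

```bash
python3 -c "
from h import *
rep()"
```

```text
t 11.65 tip hob [-57.8 234.1   0.9] F [0.4 0.9 3.7] M [ 0.13  0.11 -0.03] grip 50 j6 -1.87
```

Request:
step_arm:
  steps:
    - [[0.7,-2.2,-0.4],[0,0,0]]
    - [[0.7,-2.2,-0.4],[0,0,0]]
    - [[0.6,-2.2,-0.4],[0,0,0]]
    - [[0,0,0],[0,0,0]]
    - [[0,0,0],[0,0,0]]

```text
clock: 12.15
position: [0.492, 0.1883, 0.0463]
eef_rot: [0.283, -0.18, 0.94, 0.054]
wrist_force: [0.8, 2.1, 5.9]
opening: 0.0156
grip_force: 50.0
```

```bash
python3 -c "
from h import *
rep()"
```

```text
t 12.15 tip hob [-57.8 226.8   0.8] F [0.8 2.1 5.9] M [0.41 0.07 0.01] grip 50 j6 -1.91
```

Request:
step_arm:
  steps:
    - [[0.1,-1.4,-0.7],[0,0,0]]
    - [[0,0,0],[0,0,0]]
    - [[0,0,0],[0,0,0]]

```text
clock: 12.45
position: [0.4919, 0.1873, 0.0468]
eef_rot: [0.283, -0.179, 0.941, 0.054]
wrist_force: [0.9, 4.4, 5.1]
opening: 0.0154
grip_force: 50.1
```

Run:
```python
from h import *
rep()
c=cam('wrist'); np.save('pics/w6.npy',c,allow_pickle=True)
cv2.imwrite('pics/w6c.png',cv2.resize(c['frame'][20:110,200:320,::-1],None,fx=6,fy=6))
```

```text
t 12.45 tip hob [-57.9 226.    1.3] F [0.9 4.4 5.1] M [ 1.14 -0.02  0.13] grip 50 j6 -1.91
```

View pics/w6c.png

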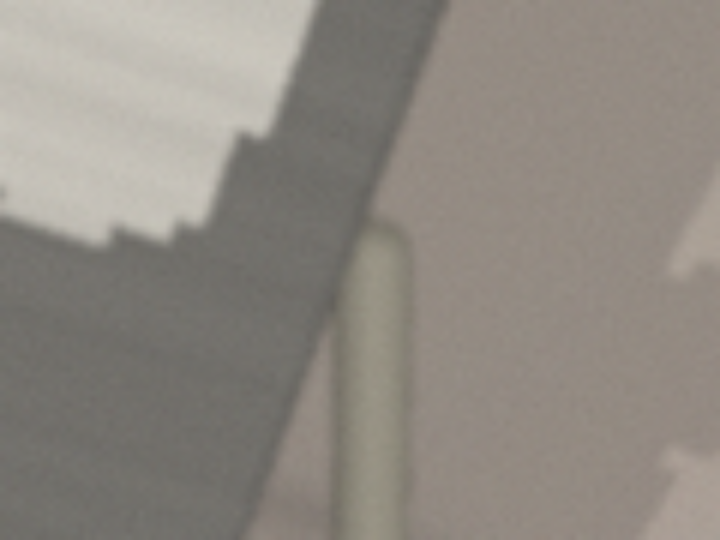

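The crop shows the tip at (375,230) tucked against the plate edge on the worktop, and the forces confirm both contacts. Starting the stroke at 3 mm per row.

Request:
step_arm:
  steps:
    - [[-2.35,-1.02,1.56],[0,0,0]]
    - [[-2.35,-1.02,1.56],[0,0,0]]
    - [[-2.35,-1.02,1.56],[0,0,0]]
    - [[-2.35,-1.02,1.56],[0,0,0]]
    - [[-2.35,-1.02,1.56],[0,0,0]]
    - [[-2.35,-1.02,1.56],[0,0,0]]
    - [[-2.35,-1.02,1.56],[0,0,0]]
    - [[-2.35,-1.02,1.56],[0,0,0]]

```text
clock: 13.3
position: [0.5117, 0.1878, 0.0426]
eef_rot: [0.278, -0.18, 0.942, 0.055]
wrist_force: [-5.3, 3.9, 2.0]
opening: 0.0157
grip_force: 50.1
```

```bash
python3 -c "
from h import *
rep();p,r=pose();print(r.inv().apply(hob(1000,0)-hob(0,0)).round(3))"
```

```text
t 13.3 tip hob [-38.6 225.7  -2.2] F [-5.3  3.9  2. ] M [1.01 1.31 0.18] grip 50 j6 -1.94
[-0.79  -0.339  0.51 ]
```

Run:
```python
from h import *
rep()
c=cam('wrist'); np.save('pics/w7.npy',c,allow_pickle=True); f=lambda X:(proj(c,X)).round(1)
t=f(tip()); print('pred tip full px',t,'crop',(t-[200,20])*6)
cv2.imwrite('pics/w7c.png',cv2.resize(c['frame'][20:110,200:320,::-1],None,fx=6,fy=6))
rep()
```

```text
t 13.3 tip hob [-38.6 225.7  -2.2] F [-5.3  3.9  2. ] M [1.01 1.31 0.18] grip 50 j6 -1.94
pred tip full px [258.6  62.5] crop [351.6 255. ]
t 13.35 tip hob [-37.7 225.7  -1.7] F [-3.   5.4  3.6] M [1.08 0.84 0.09] grip 50 j6 -1.94
```

View pics/w7c.png

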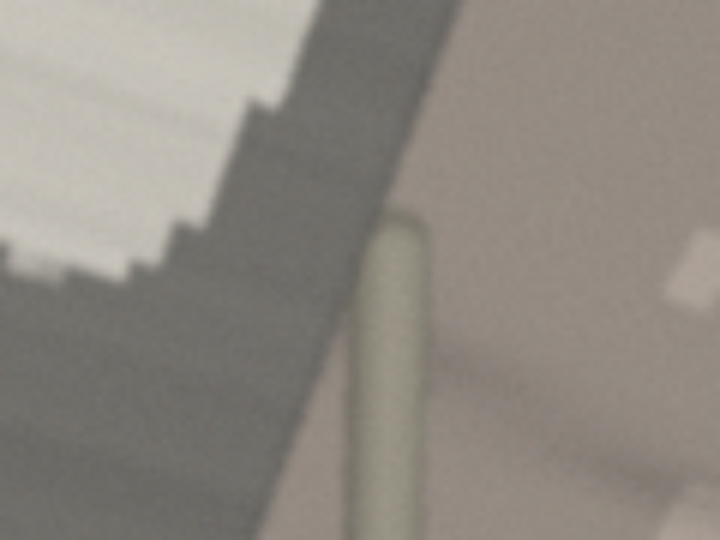

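The crop shows the tip at (398,225), still tucked against the edge. It pivoted slightly in the grip, so I'm raising the grip force and continuing.

Request:
step_arm:
  steps:
    - [[-2.37,-1.02,1.53],[0,0,0]]
    - [[-2.37,-1.02,1.53],[0,0,0]]
    - [[-2.37,-1.02,1.53],[0,0,0]]
    - [[-2.37,-1.02,1.53],[0,0,0]]
    - [[-2.37,-1.02,1.53],[0,0,0]]
    - [[-2.37,-1.02,1.53],[0,0,0]]
    - [[-2.37,-1.02,1.53],[0,0,0]]
    - [[-2.37,-1.02,1.53],[0,0,0]]
    - [[-2.37,-1.02,1.53],[0,0,0]]
    - [[-2.37,-1.02,1.53],[0,0,0]]
  newtons: 60

```text
clock: 14.35
position: [0.5416, 0.1888, 0.0428]
eef_rot: [0.278, -0.18, 0.942, 0.055]
wrist_force: [-5.0, 4.4, 2.0]
opening: 0.0154
grip_force: 60.0
```

```bash
python3 -c "
from h import *
rep();p,r=pose();print(r.inv().apply(hob(1000,0)-hob(0,0)).round(3))"
```

```text
t 14.35 tip hob [ -8.7 225.8  -1.9] F [-5.   4.4  2. ] M [1.03 1.37 0.18] grip 60 j6 -1.97
[-0.791 -0.339  0.51 ]
```

Request:
step_arm:
  steps:
    - [[-2.37,-1.02,1.53],[0,0,0]]
    - [[-2.37,-1.02,1.53],[0,0,0]]
    - [[-2.37,-1.02,1.53],[0,0,0]]
    - [[-2.37,-1.02,1.53],[0,0,0]]
    - [[-2.37,-1.02,1.53],[0,0,0]]
    - [[-2.37,-1.02,1.53],[0,0,0]]
    - [[-2.37,-1.02,1.53],[0,0,0]]
    - [[-2.37,-1.02,1.53],[0,0,0]]
    - [[-2.37,-1.02,1.53],[0,0,0]]
    - [[-2.37,-1.02,1.53],[0,0,0]]
    - [[-2.37,-1.02,1.53],[0,0,0]]
    - [[-2.37,-1.02,1.53],[0,0,0]]

```text
clock: 15.55
position: [0.5774, 0.1901, 0.043]
eef_rot: [0.278, -0.18, 0.942, 0.055]
wrist_force: [-6.0, 3.9, 1.7]
opening: 0.0155
grip_force: 60.0
```

Request:
step_arm:
  steps:
    - [[-2.37,-1.02,1.53],[0,0,0]]
    - [[-2.37,-1.02,1.53],[0,0,0]]
    - [[-2.37,-1.02,1.53],[0,0,0]]
    - [[-2.37,-1.02,1.53],[0,0,0]]
    - [[-2.37,-1.02,1.53],[0,0,0]]
    - [[-2.37,-1.02,1.53],[0,0,0]]
    - [[-2.37,-1.02,1.53],[0,0,0]]
    - [[-2.37,-1.02,1.53],[0,0,0]]
    - [[-2.37,-1.02,1.53],[0,0,0]]
    - [[-2.37,-1.02,1.53],[0,0,0]]
    - [[-2.37,-1.02,1.53],[0,0,0]]
    - [[-2.37,-1.02,1.53],[0,0,0]]

```text
clock: 16.75
position: [0.6133, 0.1913, 0.0433]
eef_rot: [0.278, -0.18, 0.942, 0.055]
wrist_force: [-4.7, 4.9, 2.3]
opening: 0.0156
grip_force: 60.0
```

```bash
python3 -c "
from h import *
rep();p,r=pose();print(r.inv().apply(hob(1000,0)-hob(0,0)).round(3))"
```

```text
t 16.75 tip hob [ 63.1 225.9  -1.4] F [-4.7  4.9  2.3] M [0.93 1.3  0.18] grip 60 j6 -2.03
[-0.791 -0.339  0.51 ]
```

Request:
step_arm:
  steps:
    - [[-2.37,-1.02,1.53],[0,0,0]]
    - [[-2.37,-1.02,1.53],[0,0,0]]
    - [[-2.37,-1.02,1.53],[0,0,0]]
    - [[-2.37,-1.02,1.53],[0,0,0]]
    - [[-2.37,-1.02,1.53],[0,0,0]]
    - [[-2.37,-1.02,1.53],[0,0,0]]
    - [[-2.37,-1.02,1.53],[0,0,0]]
    - [[-2.37,-1.02,1.53],[0,0,0]]
    - [[-2.37,-1.02,1.53],[0,0,0]]
    - [[-2.37,-1.02,1.53],[0,0,0]]
    - [[-2.37,-1.02,1.53],[0,0,0]]
    - [[-2.37,-1.02,1.53],[0,0,0]]

```text
clock: 17.95
position: [0.6492, 0.1925, 0.0435]
eef_rot: [0.278, -0.18, 0.942, 0.055]
wrist_force: [-5.8, 3.6, 2.4]
opening: 0.0156
grip_force: 60.0
```

Request:
step_arm:
  steps:
    - [[-2.37,-1.02,1.53],[0,0,0]]
    - [[-2.37,-1.02,1.53],[0,0,0]]
    - [[-2.37,-1.02,1.53],[0,0,0]]
    - [[-2.37,-1.02,1.53],[0,0,0]]
    - [[-2.37,-1.02,1.53],[0,0,0]]
    - [[-2.37,-1.02,1.53],[0,0,0]]
    - [[-2.37,-1.02,1.53],[0,0,0]]
    - [[-2.37,-1.02,1.53],[0,0,0]]
    - [[-2.37,-1.02,1.53],[0,0,0]]
    - [[-2.37,-1.02,1.53],[0,0,0]]
    - [[-2.37,-1.02,1.53],[0,0,0]]
    - [[-2.37,-1.02,1.53],[0,0,0]]

```text
clock: 19.15
position: [0.6852, 0.1937, 0.0437]
eef_rot: [0.278, -0.18, 0.942, 0.055]
wrist_force: [-5.0, 3.9, 2.0]
opening: 0.0158
grip_force: 60.0
```

Run:
```python
from h import *
rep();p,r=pose();print(r.inv().apply(hob(1000,0)-hob(0,0)).round(3))
c=cam('wrist'); np.save('pics/w8.npy',c,allow_pickle=True); f=lambda X:((proj(c,X)-[180,10])*5).round(0)
print('tip',f(tip()),'corner8',f(hob(150,225,8)),'corner0',f(hob(150,225,0)),'pt',f(hob(100,225,8)))
cv2.imwrite('pics/w8c.png',cv2.resize(c['frame'][10:130,180:330,::-1],None,fx=5,fy=5))
```

```text
t 19.15 tip hob [134.9 225.9  -1. ] F [-5.   3.9  2. ] M [0.93 1.27 0.2 ] grip 60 j6 -2.05
[-0.791 -0.339  0.51 ]
tip [393. 263.] corner8 [333. 436.] corner0 [335. 392.] pt [ 543. -112.]
```

View pics/w8c.png

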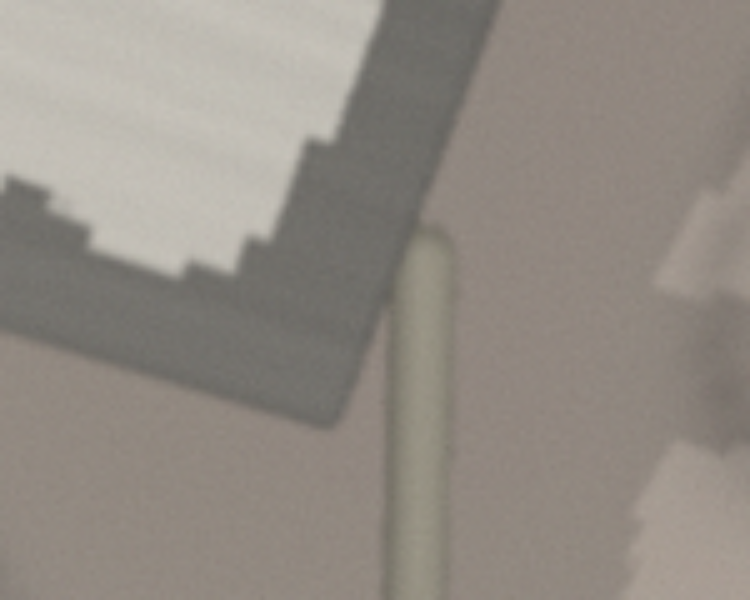

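The crop shows the plate corner at (337,427) and the tip at (430,245), touching the left edge about 18 mm short of the corner. That is about 20 mm to go before turning.

Request:
step_arm:
  steps:
    - [[-2.37,-1.02,1.53],[0,0,0]]
    - [[-2.37,-1.02,1.53],[0,0,0]]
    - [[-2.37,-1.02,1.53],[0,0,0]]
    - [[-2.37,-1.02,1.53],[0,0,0]]
    - [[-2.37,-1.02,1.53],[0,0,0]]
    - [[-2.37,-1.02,1.53],[0,0,0]]
    - [[-2.37,-1.02,1.53],[0,0,0]]
    - [[0.86,-2.82,-0.55],[0,0,0]]
    - [[0.86,-2.82,-0.55],[0,0,0]]

```text
clock: 20.1
position: [0.71, 0.1872, 0.047]
eef_rot: [0.282, -0.18, 0.941, 0.054]
wrist_force: [-0.6, 0.2, 0.1]
opening: 0.0149
grip_force: 59.9
```

Run:
```python
from h import *
rep()
c=cam('wrist'); np.save('pics/w9.npy',c,allow_pickle=True); f=lambda X:((proj(c,X)-[180,10])*5).round(0)
print('tip',f(tip()),'corner8',f(hob(150,225,8)))
cv2.imwrite('pics/w9c.png',cv2.resize(c['frame'][10:130,180:330,::-1],None,fx=5,fy=5))
```

```text
t 20.1 tip hob [160.  218.5   1.7] F [-0.6  0.2  0.1] M [0.04 0.38 0.04] grip 60 j6 -2.08
tip [392. 252.] corner8 [505. 208.]
```

View pics/w9c.png

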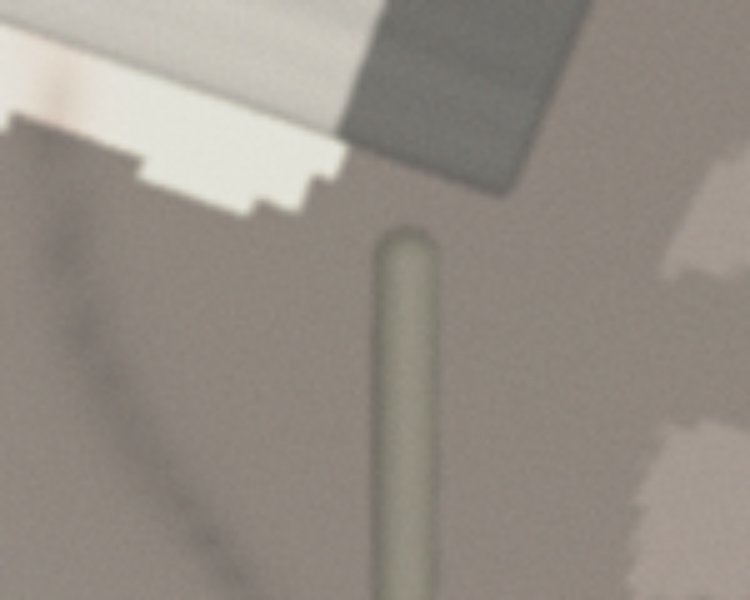

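The crop shows the tip at (407,245), just round the corner (510,190) and about 5 mm off the front edge with no contact force. Bringing it down and back into the joint at the corner.

Request:
step_arm:
  steps:
    - [[-0.3,1.4,1.1],[0,0,0]]
    - [[-0.3,1.4,1.1],[0,0,0]]
    - [[2.35,1.02,-1.56],[0,0,0]]
    - [[2.35,1.02,-1.56],[0,0,0]]
    - [[0.8,0.3,-0.5],[0,0,0]]
    - [[0,0,0],[0,0,0]]

```text
clock: 20.75
position: [0.7037, 0.1909, 0.0463]
eef_rot: [0.282, -0.18, 0.941, 0.054]
wrist_force: [0.3, 1.3, -0.3]
opening: 0.0154
grip_force: 59.9
```

Run:
```python
from h import *
rep();p,r=pose();print(r.inv().apply(hob(1000,0)-hob(0,0)).round(3),r.inv().apply(hob(0,1000)-hob(0,0)).round(3),r.inv().apply([0,0,1]).round(3))
```

```text
t 20.75 tip hob [153.8 222.4   0.9] F [ 0.3  1.3 -0.3] M [0.04 0.29 0.04] grip 60 j6 -2.07
[-0.785 -0.339  0.518] [-0.283  0.941  0.186] [-0.551 -0.001 -0.835]
```

Request:
step_arm:
  steps:
    - [[0.8,0,1.2],[0,0,0]]
    - [[1.6,0.7,-1.0],[0,0,0]]
    - [[0,0,0],[0,0,0]]
    - [[0,0,0],[0,0,0]]

```text
clock: 21.15
position: [0.7029, 0.1908, 0.046]
eef_rot: [0.284, -0.18, 0.94, 0.054]
wrist_force: [2.1, 0.4, 1.2]
opening: 0.0153
grip_force: 59.9
```

Run:
```python
from h import *
rep()
```

```text
t 21.15 tip hob [153.1 222.5   0.4] F [2.1 0.4 1.2] M [ 0.15 -0.2  -0.  ] grip 60 j6 -2.07
```

Request:
step_arm:
  steps:
    - [[1.35,0.34,0.31],[0,0,0]]
    - [[0.85,-2.82,-0.56],[0,0,0]]
    - [[0.85,-2.82,-0.56],[0,0,0]]
    - [[0.85,-2.82,-0.56],[0,0,0]]
    - [[0.85,-2.82,-0.56],[0,0,0]]
    - [[0.85,-2.82,-0.56],[0,0,0]]
    - [[0.85,-2.82,-0.56],[0,0,0]]
    - [[0.85,-2.82,-0.56],[0,0,0]]

```text
clock: 21.95
position: [0.7033, 0.1702, 0.0459]
eef_rot: [0.284, -0.18, 0.94, 0.054]
wrist_force: [2.5, 3.0, 1.7]
opening: 0.0154
grip_force: 59.9
```

Run:
```python
from h import *
rep();p,r=pose();print(r.inv().apply(hob(1000,0)-hob(0,0)).round(3),r.inv().apply(hob(0,1000)-hob(0,0)).round(3),r.inv().apply([0,0,1]).round(3))
```

```text
t 21.95 tip hob [1.529e+02 2.019e+02 2.000e-01] F [2.5 3.  1.7] M [ 0.49 -0.4   0.04] grip 60 j6 -2.14
[-0.783 -0.338  0.522] [-0.282  0.941  0.187] [-0.554 -0.001 -0.832]
```

Request:
step_arm:
  steps:
    - [[1.5,-2.65,-0.4],[0,0,0]]
    - [[0.85,-2.82,-0.56],[0,0,0]]
    - [[0.85,-2.82,-0.56],[0,0,0]]
    - [[0.85,-2.82,-0.56],[0,0,0]]
    - [[0.85,-2.82,-0.56],[0,0,0]]
    - [[0.85,-2.82,-0.56],[0,0,0]]
    - [[0.85,-2.82,-0.56],[0,0,0]]
    - [[0.85,-2.82,-0.56],[0,0,0]]
    - [[0.85,-2.82,-0.56],[0,0,0]]
    - [[0.85,-2.82,-0.56],[0,0,0]]
    - [[0.85,-2.82,-0.56],[0,0,0]]
    - [[0.85,-2.82,-0.56],[0,0,0]]

```text
clock: 23.15
position: [0.7045, 0.1341, 0.0459]
eef_rot: [0.285, -0.18, 0.94, 0.054]
wrist_force: [6.8, 5.1, 4.4]
opening: 0.0155
grip_force: 59.9
```

Request:
step_arm:
  steps:
    - [[0.85,-2.82,-0.56],[0,0,0]]
    - [[0.85,-2.82,-0.56],[0,0,0]]
    - [[0.85,-2.82,-0.56],[0,0,0]]
    - [[0.85,-2.82,-0.56],[0,0,0]]
    - [[0.85,-2.82,-0.56],[0,0,0]]
    - [[0.85,-2.82,-0.56],[0,0,0]]
    - [[0.85,-2.82,-0.56],[0,0,0]]
    - [[0.85,-2.82,-0.56],[0,0,0]]
    - [[0.85,-2.82,-0.56],[0,0,0]]
    - [[0.85,-2.82,-0.56],[0,0,0]]

```text
clock: 24.15
position: [0.7056, 0.1042, 0.0462]
eef_rot: [0.285, -0.179, 0.94, 0.054]
wrist_force: [6.9, 6.1, 4.3]
opening: 0.0153
grip_force: 59.9
```

Run:
```python
from h import *
rep();p,r=pose();print(r.inv().apply(hob(1000,0)-hob(0,0)).round(3),r.inv().apply(hob(0,1000)-hob(0,0)).round(3),r.inv().apply([0,0,1]).round(3))
```

```text
t 24.15 tip hob [153.1 136.    0.3] F [6.9 6.1 4.3] M [ 1.11 -1.14  0.06] grip 60 j6 -2.35
[-0.783 -0.337  0.523] [-0.281  0.941  0.187] [-0.555 -0.001 -0.832]
```

Request:
step_arm:
  steps:
    - [[0.25,-3.8,-0.15],[0.28,0,0.42]]
    - [[0.78,-3.53,-0.52],[0.28,0,0.42]]
    - [[0.78,-3.53,-0.52],[0.28,0,0.42]]
    - [[0.78,-3.53,-0.52],[0.28,0,0.42]]
    - [[0.78,-3.53,-0.52],[0.28,0,0.42]]
    - [[0.78,-3.53,-0.52],[0.28,0,0.42]]
    - [[0.65,-3.58,-0.44],[0.28,0,0.42]]
    - [[0.65,-3.58,-0.44],[0.28,0,0.42]]
    - [[0.65,-3.58,-0.44],[0.28,0,0.42]]
    - [[0.65,-3.58,-0.44],[0.28,0,0.42]]
    - [[0.65,-3.58,-0.44],[0.28,0,0.42]]
    - [[0.65,-3.58,-0.44],[0.28,0,0.42]]

```text
clock: 25.35
position: [0.7097, 0.0603, 0.0456]
eef_rot: [0.287, -0.13, 0.948, 0.039]
wrist_force: [5.0, 3.6, 3.9]
opening: 0.0157
grip_force: 59.9
```

```bash
cat >> h.py <<'E'
def axes():
    p,r=pose(); M=r.as_matrix(); print('az',np.degrees(np.arctan2(M[1,0],M[0,0])).round(1)%360,'tilt',np.degrees(np.arcsin(-M[2,0])).round(1),'ey z',M[2,1].round(3)); print('x',r.inv().apply(hob(1000,0)-hob(0,0)).round(3),'y',r.inv().apply(hob(0,1000)-hob(0,0)).round(3),'z',r.inv().apply([0,0,1]).round(3))
E
python3 - <<'E'
from h import *
rep();axes()
E
```

```text
t 25.35 tip hob [ 1.533e+02  9.980e+01 -1.000e-01] F [5.  3.6 3.9] M [ 0.73 -0.76  0.03] grip 60 j6 -2.25
az 195.6 tilt 33.7 ey z -0.001
x [-0.809 -0.236  0.539] y [-0.197  0.972  0.13 ] z [-0.554 -0.001 -0.832]
```

Works well: contact is held and joint 6 is relieved. Continuing.

Request:
step_arm:
  steps:
    - [[0.53,-3.61,-0.35],[0.28,0,0.42]]
    - [[0.53,-3.61,-0.35],[0.28,0,0.42]]
    - [[0.53,-3.61,-0.35],[0.28,0,0.42]]
    - [[0.53,-3.61,-0.35],[0.28,0,0.42]]
    - [[0.53,-3.61,-0.35],[0.28,0,0.42]]
    - [[0.53,-3.61,-0.35],[0.28,0,0.42]]
    - [[0.4,-3.64,-0.27],[0.28,0,0.42]]
    - [[0.4,-3.64,-0.27],[0.28,0,0.42]]
    - [[0.4,-3.64,-0.27],[0.28,0,0.42]]
    - [[0.4,-3.64,-0.27],[0.28,0,0.42]]
    - [[0.4,-3.64,-0.27],[0.28,0,0.42]]
    - [[0.4,-3.64,-0.27],[0.28,0,0.42]]

```text
clock: 26.55
position: [0.7127, 0.0164, 0.0455]
eef_rot: [0.288, -0.079, 0.954, 0.023]
wrist_force: [4.4, 4.0, 3.7]
opening: 0.0154
grip_force: 59.9
```

Run:
```python
from h import *
rep();axes()
```

```text
t 26.55 tip hob [153.3  63.9  -0.2] F [4.4 4.  3.7] M [ 0.78 -0.73  0.07] grip 60 j6 -2.15
az 189.5 tilt 33.6 ey z -0.001
x [-0.825 -0.132  0.549] y [-0.111  0.991  0.073] z [-0.554 -0.001 -0.832]
```

Request:
step_arm:
  steps:
    - [[0.27,-3.66,-0.18],[0.28,0,0.42]]
    - [[0.27,-3.66,-0.18],[0.28,0,0.42]]
    - [[0.27,-3.66,-0.18],[0.28,0,0.42]]
    - [[0.27,-3.66,-0.18],[0.28,0,0.42]]
    - [[0.27,-3.66,-0.18],[0.28,0,0.42]]
    - [[0.27,-3.66,-0.18],[0.28,0,0.42]]
    - [[0.14,-3.67,-0.09],[0.28,0,0.42]]
    - [[0.14,-3.67,-0.09],[0.28,0,0.42]]
    - [[0.14,-3.67,-0.09],[0.28,0,0.42]]
    - [[0.14,-3.67,-0.09],[0.28,0,0.42]]
    - [[0.14,-3.67,-0.09],[0.28,0,0.42]]
    - [[0.14,-3.67,-0.09],[0.28,0,0.42]]

```text
clock: 27.75
position: [0.7148, -0.0276, 0.0454]
eef_rot: [0.289, -0.029, 0.957, 0.008]
wrist_force: [4.7, 3.2, 4.1]
opening: 0.0156
grip_force: 59.9
```

Run:
```python
from h import *
rep();axes()
```

```text
t 27.75 tip hob [153.3  28.   -0.3] F [4.7 3.2 4.1] M [ 0.84 -0.69  0.08] grip 60 j6 -2.04
az 183.5 tilt 33.6 ey z -0.001
x [-0.832 -0.027  0.554] y [-0.023  1.     0.014] z [-0.554 -0.001 -0.833]
```

Request:
step_arm:
  steps:
    - [[0.07,-3,-0.04],[0,0,0]]
    - [[0.07,-3,-0.04],[0,0,0]]
    - [[0.07,-3,-0.04],[0,0,0]]
    - [[0.07,-3,-0.04],[0,0,0]]
    - [[0.07,-3,-0.04],[0,0,0]]
    - [[0.07,-3,-0.04],[0,0,0]]
    - [[0.07,-3,-0.04],[0,0,0]]
    - [[0.07,-3,-0.04],[0,0,0]]
    - [[0.07,-3,-0.04],[0,0,0]]
    - [[0.07,-3,-0.04],[0,0,0]]
    - [[0.07,-3,-0.04],[0,0,0]]
    - [[0.07,-3,-0.04],[0,0,0]]

```text
clock: 28.95
position: [0.716, -0.0635, 0.0454]
eef_rot: [0.289, -0.029, 0.957, 0.008]
wrist_force: [4.8, 3.6, 4.6]
opening: 0.0156
grip_force: 59.9
```

Request:
step_arm:
  steps:
    - [[0.07,-3,-0.04],[0,0,0]]
    - [[0.07,-3,-0.04],[0,0,0]]
    - [[0.07,-3,-0.04],[0,0,0]]
    - [[0.07,-3,-0.04],[0,0,0]]
    - [[0.07,-3,-0.04],[0,0,0]]
    - [[0.07,-3,-0.04],[0,0,0]]
    - [[0.07,-3,-0.04],[0,0,0]]
    - [[0.07,-3,-0.04],[0,0,0]]
    - [[0.07,-3,-0.04],[0,0,0]]
    - [[0.07,-3,-0.04],[0,0,0]]
    - [[0.07,-3,-0.04],[0,0,0]]
    - [[0.07,-3,-0.04],[0,0,0]]

```text
clock: 30.15
position: [0.7172, -0.0994, 0.0454]
eef_rot: [0.289, -0.029, 0.957, 0.008]
wrist_force: [4.8, 3.0, 3.8]
opening: 0.0153
grip_force: 59.9
```

Run:
```python
from h import *
rep();axes()
```

```text
t 30.15 tip hob [153.4 -43.9  -0.3] F [4.8 3.  3.8] M [ 0.9  -0.79  0.09] grip 60 j6 -2.27
az 183.5 tilt 33.6 ey z -0.001
x [-0.832 -0.028  0.553] y [-0.023  1.     0.015] z [-0.554 -0.001 -0.833]
```

Request:
step_arm:
  steps:
    - [[0.07,-3,-0.04],[0,0,0]]
    - [[0.07,-3,-0.04],[0,0,0]]
    - [[0.07,-3,-0.04],[0,0,0]]
    - [[0.07,-3,-0.04],[0,0,0]]
    - [[0.07,-3,-0.04],[0,0,0]]
    - [[0.07,-3,-0.04],[0,0,0]]
    - [[0.07,-3,-0.04],[0,0,0]]
    - [[0.07,-3,-0.04],[0,0,0]]
    - [[0.07,-3,-0.04],[0,0,0]]
    - [[0.07,-3,-0.04],[0,0,0]]
    - [[0.07,-3,-0.04],[0,0,0]]
    - [[0.07,-3,-0.04],[0,0,0]]

```text
clock: 31.35
position: [0.7185, -0.1353, 0.0454]
eef_rot: [0.289, -0.029, 0.957, 0.009]
wrist_force: [4.8, 3.0, 3.8]
opening: 0.0154
grip_force: 59.9
```

Request:
step_arm:
  steps:
    - [[0.07,-3,-0.04],[0,0,0]]
    - [[0.07,-3,-0.04],[0,0,0]]
    - [[0.07,-3,-0.04],[0,0,0]]
    - [[0.07,-3,-0.04],[0,0,0]]
    - [[0.07,-3,-0.04],[0,0,0]]
    - [[0.07,-3,-0.04],[0,0,0]]
    - [[0.07,-3,-0.04],[0,0,0]]
    - [[0.07,-3,-0.04],[0,0,0]]
    - [[0.07,-3,-0.04],[0,0,0]]
    - [[0.07,-3,-0.04],[0,0,0]]
    - [[0.07,-3,-0.04],[0,0,0]]
    - [[0.07,-3,-0.04],[0,0,0]]

```text
clock: 32.55
position: [0.7197, -0.1711, 0.0454]
eef_rot: [0.289, -0.029, 0.957, 0.009]
wrist_force: [5.2, 4.0, 5.0]
opening: 0.0153
grip_force: 59.9
```

Run:
```python
from h import *
rep();axes()
c=cam('wrist'); np.save('pics/w10.npy',c,allow_pickle=True); f=lambda X:((proj(c,X))*1.5).round(0)
print('tip',f(tip()),'edge at -130',f(hob(150,-130,8)),f(hob(150,-100,8))); save(c,'w10.png')
```

```text
t 32.55 tip hob [ 153.5 -115.6   -0.3] F [5.2 4.  5. ] M [ 0.87 -0.9   0.09] grip 60 j6 -2.45
az 183.5 tilt 33.6 ey z -0.0
x [-0.833 -0.028  0.553] y [-0.023  1.     0.015] z [-0.553 -0.    -0.833]
tip [387.  91.] edge at -130 [340.  92.] [443.  94.]
```

View pics/w10.png

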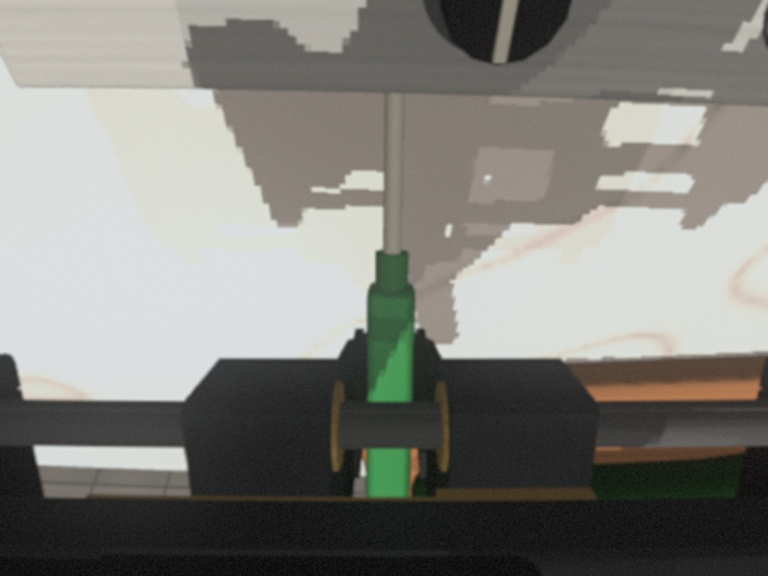

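The picture shows the tip at (393,93) tucked under the front plate edge, next to the right knob. About 16 mm remain.

Request:
step_arm:
  steps:
    - [[0.07,-3,-0.04],[0,0,0]]
    - [[0.07,-3,-0.04],[0,0,0]]
    - [[0.07,-3,-0.04],[0,0,0]]
    - [[0.07,-3,-0.04],[0,0,0]]
    - [[0.07,-3,-0.04],[0,0,0]]
    - [[0.04,-1.5,-0.02],[0,0,0]]
    - [[0,0,0],[0,0,0]]
    - [[0,0,0],[0,0,0]]

```text
clock: 33.4
position: [0.7203, -0.1892, 0.0454]
eef_rot: [0.289, -0.03, 0.957, 0.007]
wrist_force: [6.1, -0.2, 4.3]
opening: 0.0154
grip_force: 59.9
```

Run:
```python
from h import *
rep()
```

```text
t 33.4 tip hob [ 153.5 -133.9   -0.2] F [ 6.1 -0.2  4.3] M [ 0.04 -0.86 -0.06] grip 60 j6 -2.48
```

Request:
step_arm:
  steps:
    - [[-7,0,-1.4],[0,0,0]]
    - [[-14,0,-15],[0,0,0]]
    - [[-16.6,0,-25],[0,0,0]]
    - [[-16.6,0,-25],[0,0,0]]
    - [[-16.6,0,-25],[0,0,0]]
    - [[0,0,0],[0,8.4,0]]
    - [[0,0,0],[0,8.4,0]]
    - [[0,0,0],[0,8.4,0]]
    - [[0,0,0],[0,8.4,0]]
    - [[0,0,0],[0,0,0]]
    - [[0,0,0],[0,0,0]]

```text
clock: 34.5
position: [0.7265, -0.1871, 0.156]
eef_rot: [-0.003, -0.031, 1.0, -0.0]
wrist_force: [0.0, -0.5, -0.1]
opening: 0.0153
grip_force: 59.9
```

Run:
```python
from h import *
rep();axes();print(pose()[0],go([.553,-.398,.11]),want(181.5,0)[0])
c=cam('wrist');K=np.array(c['mtx']);np.save('pics/w11.npy',c,allow_pickle=True); im=c['frame'].astype(int)
m=((im[:,:,1]>im[:,:,0]*1.6)&(im[:,:,1]>im[:,:,2]*1.5)&(im[:,:,1]>60)).astype(np.uint8); m[240:]=0
for r in (165,180,195,210,225):
    x=np.nonzero(m[r,200:320])[0]+200; print(r,x.mean().round(1) if len(x) else None,len(x))
```

```text
t 34.5 tip hob [ 147.5 -132.2  161.5] F [ 0.  -0.5 -0.1] M [ 0.14 -0.08 -0.02] grip 60 j6 -1.95
az 183.5 tilt -0.4 ey z -0.0
x [-1.    -0.029 -0.006] y [-0.029  1.    -0.001] z [ 0.006 -0.    -1.   ]
[ 0.72646336 -0.18706523  0.15596948] [ 185.9 -199.8   47.2] [-0.03 -0.35  2.04]
165 None 0
180 263.5 2
195 269.0 3
210 266.6 5
225 263.8 17
```

Request:
step_arm:
  steps:
    - [[31,-33,0],[0,0,0.4]]
    - [[31,-33,0],[0,0,0.4]]
    - [[31,-33,8],[0,0,0.4]]
    - [[31,-33,10],[0,0,0.4]]
    - [[31,-33,20],[0,0,0.4]]
    - [[31,-33,20],[0,0,0]]
    - [[0,0,20],[0,0,0]]
    - [[0,0,20],[0,0,0]]
    - [[0,0,0],[0,0,0]]
    - [[0,0,0],[0,0,0]]
    - [[0,0,0],[0,0,0]]

```text
clock: 35.65
position: [0.5506, -0.394, 0.0637]
eef_rot: [-0.0, -0.013, 1.0, -0.002]
wrist_force: [-0.2, -0.7, -0.2]
opening: 0.0155
grip_force: 59.9
```

Run:
```python
from h import *
rep();axes();print(pose()[0],go([.553,-.398,.012]))
c=cam('wrist'); np.save('pics/w12.npy',c,allow_pickle=True); save(c,'w12.png')
```

```text
t 35.65 tip hob [ -35.1 -330.1   68.8] F [-0.2 -0.7 -0.2] M [ 0.05 -0.07  0.  ] grip 60 j6 -2.29
az 181.5 tilt -0.0 ey z -0.004
x [-1.     0.006 -0.001] y [ 0.006  1.    -0.004] z [ 0.001 -0.004 -1.   ]
[ 0.55061115 -0.39395826  0.06371146] [-2.3 -3.9 51.7]
```

View pics/w12.png

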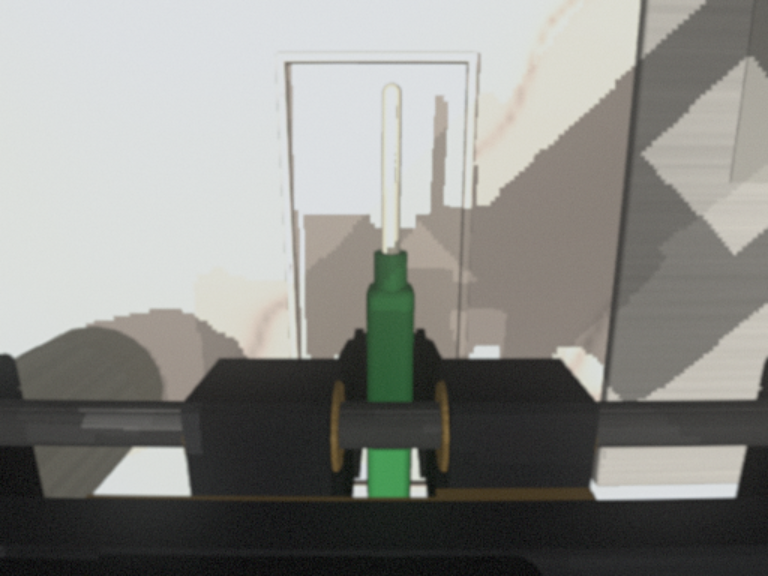

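The picture shows the scraper at column 391 over the tray, whose centre is at about column 379 with its far lip at row 58. I need to shift about 4.5 mm right, then lower.

Request:
step_arm:
  steps:
    - [[-2,-4.5,10],[0,0,0]]
    - [[0,0,18],[0,0,0]]
    - [[0,0,15],[0,0,0]]
    - [[0,0,7],[0,0,0]]
    - [[0,0,2],[0,0,0]]
    - [[0,0,2],[0,0,0]]
    - [[0,0,0],[0,0,0]]
    - [[0,0,0],[0,0,0]]

```text
clock: 36.5
position: [0.5526, -0.3986, 0.0085]
eef_rot: [-0.001, -0.013, 1.0, -0.001]
wrist_force: [-0.2, 0.3, -0.4]
opening: 0.0154
grip_force: 59.9
```

Request:
step_arm:
  steps:
    - [[0,0,1],[0,0,0]]
    - [[0,0,1],[0,0,0]]
    - [[0,0,0],[0,0,0]]
    - [[0,0,0],[0,0,0]]

```text
clock: 36.9
position: [0.5525, -0.3986, 0.0065]
eef_rot: [-0.001, -0.013, 1.0, -0.001]
wrist_force: [-0.5, -0.8, 2.5]
opening: 0.0156
grip_force: 59.9
```

Request:
step_arm:
  steps:
    - [[0,0,0.7],[0,0,0]]
    - [[0,0,0],[0,0,0]]

```text
clock: 37.1
position: [0.5525, -0.3987, 0.006]
eef_rot: [-0.001, -0.013, 1.0, -0.001]
wrist_force: [-2.0, 0.5, 4.8]
opening: 0.0152
grip_force: 59.9
```

Request:
step_arm:
  steps:
    - [[0,0,0],[0,0,0]]
    - [[0,0,0],[0,0,0]]
    - [[0,0,0],[0,0,0]]
    - [[0,0,0],[0,0,0]]
    - [[0,0,-10],[0,0,0]]
    - [[0,0,-40],[0,0,0]]
    - [[0,0,-45],[0,0,0]]
    - [[0,0,-45],[0,0,0]]
    - [[0,0,-45],[0,0,0]]
    - [[0,0,0],[0,0,0]]
  hand: 0.32

```text
clock: 38.1
position: [0.5562, -0.4008, 0.2012]
eef_rot: [0.005, -0.013, 1.0, -0.006]
wrist_force: [0.7, -0.9, 1.5]
opening: 0.0307
grip_force: 0.0
```

Run:
```python
from h import *
rep();axes();print(pose()[0])
c=cam('wrist'); np.save('pics/w13.npy',c,allow_pickle=True); save(c,'w13.png')
im=c['frame'].astype(int)
m=((im[:,:,1]>im[:,:,0]*1.6)&(im[:,:,1]>im[:,:,2]*1.5)&(im[:,:,1]>60)).astype(np.uint8)
k,l,s,ce=cv2.connectedComponentsWithStats(m); i=1+np.argmax(s[1:,4])
ct,_=cv2.findContours((l==i).astype(np.uint8),0,1); q=cv2.minAreaRect(max(ct,key=len)); print(s[i],q)
X=np.array([onz(c,*p,.015) for p in cv2.boxPoints(q)]); print(np.round(X,4)); 
# caps in side view
for n in('side','scene'):
    c=cam(n); np.save(f'pics/{n}1.npy',c,allow_pickle=True); im=c['frame'].astype(int)
    mat=((im[:,:,1]>im[:,:,0]*1.25)&(im[:,:,2]>im[:,:,0]*1.15)&(im.sum(2)<420)).astype(np.uint8)
    k,l,s,ce=cv2.connectedComponentsWithStats(mat); i=1+np.argmax(s[1:,4]); M=(l==i).astype(np.uint8)
    hull=cv2.convexHull(cv2.findContours(M,0,1)[0][0]); H=np.zeros_like(M); cv2.fillPoly(H,[hull],1)
    dk=((im.max(2)<50)&(H>0)).astype(np.uint8)
    k,l,s,ce=cv2.connectedComponentsWithStats(dk)
    for i in range(1,k):
        if s[i,4]>40: print(n,s[i],ce[i].round(1),onz(c,*ce[i],.013).round(3))
```

```text
t 38.1 tip hob [ -29.7 -337.   205.4] F [ 0.7 -0.9  1.5] M [ 0.18 -0.07  0.01] grip 0 j6 -2.3
az 181.5 tilt 0.5 ey z -0.013
x [-1.     0.006  0.009] y [ 0.006  1.    -0.013] z [-0.01  -0.013 -1.   ]
[ 0.55619908 -0.40077843  0.20121268]
[258 176  13  51 524] ((264.0, 201.0), (12.0, 50.0), 0.0)
[[ 0.6209 -0.4033  0.015 ]
 [ 0.5635 -0.4047  0.015 ]
 [ 0.5631 -0.3918  0.015 ]
 [ 0.6204 -0.3899  0.015 ]]
side [366 166  40  51 350] [384.3 191.2] [ 0.872 -0.018  0.013]
scene [341  18  13  14 155] [347.2  24.5] [-1.118 -1.151  0.013]
```

Request:
step_arm:
  steps:
    - [[2,48,-4],[0,0,0]]
    - [[2,48,-4],[0,0,0]]
    - [[2,48,-4],[0,0,0]]
    - [[2,48,-4],[0,0,0]]
    - [[2,48,-4],[0,0,0]]
    - [[2,48,-4],[0,0,0]]
    - [[2,48,-4],[0,0,0]]
    - [[2,48,-4],[0,0,0]]
    - [[2,48,-4],[0,0,0]]
    - [[2,48,-4],[0,0,0]]
    - [[2,48,-4],[0,0,0]]
    - [[2,48,-4],[0,0,0]]
  hand: 1
  newtons: 25

```text
clock: 39.45
position: [0.5119, 0.179, 0.2347]
eef_rot: [-0.003, -0.013, 1.0, -0.002]
wrist_force: [1.2, -0.0, -0.2]
opening: 0.0946
grip_force: 0.0
```

Request:
step_arm:
  steps:
    - [[3,45,-1],[0,0,0]]
    - [[3,45,-1],[0,0,0]]
    - [[3,45,-1],[0,0,0]]
    - [[0,0,0],[0,0,0]]
    - [[0,0,0],[0,0,0]]
    - [[0,0,0],[0,0,0]]

```text
clock: 40.05
position: [0.5006, 0.311, 0.2381]
eef_rot: [-0.002, -0.013, 1.0, -0.002]
wrist_force: [-0.2, -0.1, 0.6]
opening: 0.0953
grip_force: 0.0
```

```bash
cat >> h.py <<'E'
def caps():
    s=st(); print(s['position'].round(4),s['dq'].round(3)); c=cam('wrist'); im=c['frame'].astype(int); out=[]
    dk=(im.max(2)<62).astype(np.uint8); dk=cv2.morphologyEx(dk,cv2.MORPH_OPEN,np.ones((3,3)))
    k,l,s,ce=cv2.connectedComponentsWithStats(dk)
    for i in range(1,k):
        if s[i,4]>300:
            ct=max(cv2.findContours((l==i).astype(np.uint8),0,1)[0],key=len)
            e=cv2.fitEllipse(ct) if len(ct)>5 else None
            X=onz(c,*e[0],.012); d=np.linalg.norm(X-c['C'])
            print(s[i],np.round(e[0],1),'dia',(np.array(e[1])*d/np.array(c['mtx'])[0,0]*1000).round(1),'area/ell',(s[i,4]/(np.pi/4*e[1][0]*e[1][1])).round(2),X.round(4))
    return c
E
python3 - <<'E'
from h import *
axes(); c=caps(); np.save('pics/w14.npy',c,allow_pickle=True); save(c,'w14.png')
E
```

```text
az 181.5 tilt -0.3 ey z -0.004
x [-1.     0.007 -0.005] y [ 0.007  1.    -0.004] z [ 0.005 -0.004 -1.   ]
[0.5006 0.311  0.2381] [-0.018 -0.012 -0.003  0.001  0.001  0.002]
[ 241   69   54   55 2340] [267.9  95.7] dia [62.1 63.7] area/ell 1.03 [0.4206 0.3176 0.012 ]
[ 253  138   52   52 2078] [278.2 163.7] dia [59.8 60.6] area/ell 1.03 [0.498  0.3322 0.012 ]
[ 101  221   70   52 1877] [145.4 253.5] dia [ 58.7 103. ] area/ell 0.73 [0.6183 0.1671 0.012 ]
[ 212  221  240   59 2815] [493. 288.] dia [ 96.1 381.6] area/ell 0.26 [0.6572 0.6248 0.012 ]
[258 224  33  34 898] [273.8 240.6] dia [41.5 42.1] area/ell 1.06 [0.5959 0.3305 0.012 ]
[    0   227   512   157 41507] [254.4 300.5] dia [278.4 697.8] area/ell 0.52 [0.6819 0.308  0.012 ]
```

View pics/w14.png

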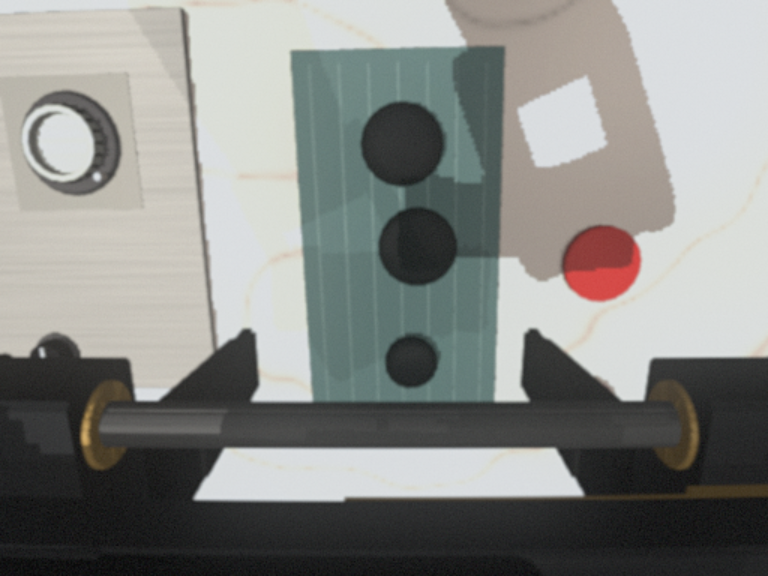

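The picture shows two large caps at (402,143) and (418,246) and the small cap at (411,361), all on the mat. The red look-alike at (601,262) is off the mat. Diameters measure 62, 60 and 42 mm, as described.

Request:
step_arm:
  steps:
    - [[20,2.2,30],[0,0,0]]
    - [[20,2.2,35],[0,0,0]]
    - [[20,2.2,35],[0,0,0]]
    - [[20,2.1,40],[0,0,0]]
    - [[0,0,40],[0,0,0]]
    - [[0,0,20],[0,0,0]]
    - [[0,0,10],[0,0,0]]
    - [[0,0,0],[0,0,0]]
    - [[0,0,0],[0,0,0]]
    - [[0,0,0],[0,0,0]]
  hand: 0.82

```text
clock: 41.1
position: [0.4219, 0.3188, 0.0318]
eef_rot: [0.0, -0.013, 1.0, -0.0]
wrist_force: [-0.4, 0.4, 0.1]
opening: 0.078
grip_force: 0.0
```

Run:
```python
from h import *
axes(); rep(); c=caps(); np.save('pics/w15.npy',c,allow_pickle=True); save(c,'w15.png'); print(go([.4206,.3176,.009]))
f=lambda X:(proj(c,X)).round(0)
print(f([.4206,.3176,.012]))
```

```text
az 181.5 tilt 0.0 ey z -0.001
x [-1.     0.007  0.   ] y [ 0.007  1.    -0.001] z [-0.    -0.001 -1.   ]
t 41.1 tip hob [-140.4  386.6   36.8] F [-0.4  0.4  0.1] M [ 0.11 -0.   -0.01] grip 0 j6 -1.05
[0.4219 0.3188 0.0318] [ 0.005  0.001  0.003 -0.001 -0.003 -0.001]
[  106   173   310   111 14153] [261.5 238.1] dia [ 61.4 173.3] area/ell 0.63 [0.4296 0.3202 0.012 ]
[    0   237   512   147 35338] [205.8 323.8] dia [103.7 387. ] area/ell 0.56 [0.4907 0.2855 0.012 ]
[ 353  239  159   92 9168] [444.5 285.8] dia [ 67.3 123.2] area/ell 0.77 [0.4595 0.4374 0.012 ]
[ 231  296   92   36 2703] [276.7 315.2] dia [25.4 69. ] area/ell 0.92 [0.4829 0.3314 0.012 ]
[ 1.2 -1.2 22.7]
[258. 224.]
```

Request:
step_arm:
  steps:
    - [[1,-1.2,10],[0,0,0]]
    - [[0,0,8],[0,0,0]]
    - [[0,0,4.5],[0,0,0]]
    - [[0,0,0],[0,0,0]]
    - [[0,0,0],[0,0,0]]

```text
clock: 41.65
position: [0.4191, 0.3169, 0.0071]
eef_rot: [-0.002, -0.013, 1.0, -0.001]
wrist_force: [-0.9, 0.0, -0.3]
opening: 0.078
grip_force: 0.0
```

Request:
step_arm:
  steps:
    - [[0,0,0],[0,0,0]]
    - [[0,0,0],[0,0,0]]
    - [[0,0,0],[0,0,0]]
    - [[0,0,0],[0,0,0]]
    - [[0,0,0],[0,0,0]]
  hand: 0
  newtons: 30

```text
clock: 42.15
position: [0.4195, 0.3171, 0.0077]
eef_rot: [-0.001, -0.013, 1.0, -0.001]
wrist_force: [-0.0, 0.4, 1.5]
opening: 0.0607
grip_force: 30.0
```

Request:
step_arm:
  steps:
    - [[0,0,-15],[0,0,0]]
    - [[0,0,-30],[0,0,0]]
    - [[0,0,-15],[0,0,0]]
    - [[0.25,-42.4,0],[0,0,0]]
    - [[0.25,-42.4,0],[0,0,0]]
    - [[0.25,-42.4,0],[0,0,0]]
    - [[0.25,-42.4,0],[0,0,0]]
    - [[0.25,-42.4,0],[0,0,0]]
    - [[0.25,-42.4,0],[0,0,0]]
    - [[0,0,0],[0,0,0]]
    - [[0,0,0],[0,0,0]]
    - [[0,0,0],[0,0,0]]

```text
clock: 43.35
position: [0.4247, 0.0633, 0.0683]
eef_rot: [-0.001, -0.013, 1.0, -0.001]
wrist_force: [-0.2, -0.5, -0.5]
opening: 0.0612
grip_force: 30.0
```

Run:
```python
from h import *
axes(); rep(); print(pose()[0],go([.4246,.0628,.0290])); c=cam('wrist'); np.save('pics/w16.npy',c,allow_pickle=True); save(c,'w16.png')
f=lambda X:(proj(c,X)*1.5).round(0)
print('seat',f(hob(-55,130,26)),'cap expected',f(pose()[0]+[.0011,0,.009]))
```

```text
az 181.5 tilt -0.1 ey z -0.002
x [-1.     0.006 -0.002] y [ 0.006  1.    -0.002] z [ 0.002 -0.002 -1.   ]
t 43.35 tip hob [-146.   131.1   73.5] F [-0.2 -0.5 -0.5] M [ 0.15 -0.04  0.05] grip 30 j6 -1.57
[0.42469692 0.06334576 0.06825409] [ 0.  -0.5 39.3]
seat [388. 323.] cap expected [390. 372.]
```

View pics/w16.png

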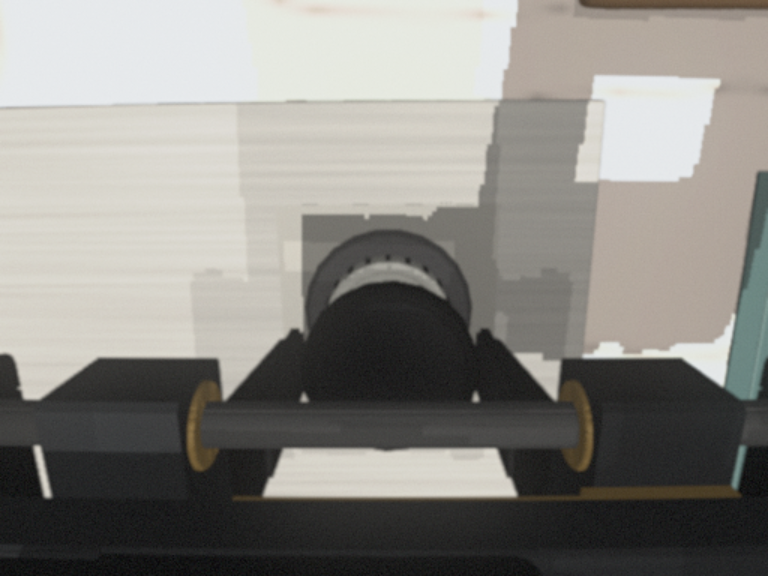

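The picture shows the gripped cap spanning rows 282-449 and columns 303-475, with the left burner behind it at (388,~310). I've now spent my picture allowance, so from here I check numerically.

Run:
```python
from h import *
c=np.load('pics/w16.npy',allow_pickle=True).item(); p=np.array([.4247,.0633,.0683])
for dx in(-.002,0,.0011,.003,.005):
    th=np.linspace(0,2*np.pi,180)
    P=np.array([proj(c,p+[dx+.031*np.cos(t),.031*np.sin(t),h]) for t in th for h in (-.0007,.0093)])*1.5
    print(dx,P.min(0).round(1),P.max(0).round(1))
im=c['frame'].astype(int)
col=im[:,int(388/1.5)].max(1); print(list(zip(range(178,200),col[178:200])),list(zip(range(292,306),col[292:306])))
```

```text
-0.002 [298.5 268.9] [479.8 444.1]
0 [298.6 274.5] [479.4 449. ]
0.0011 [298.7 277.6] [479.2 451.7]
0.003 [298.8 282.9] [478.8 456.3]
0.005 [298.9 288.5] [478.3 461.1]
[(178, np.int64(150)), (179, np.int64(145)), (180, np.int64(138)), (181, np.int64(135)), (182, np.int64(137)), (183, np.int64(139)), (184, np.int64(141)), (185, np.int64(140)), (186, np.int64(123)), (187, np.int64(91)), (188, np.int64(51)), (189, np.int64(36)), (190, np.int64(34)), (191, np.int64(35)), (192, np.int64(35)), (193, np.int64(36)), (194, np.int64(36)), (195, np.int64(36)), (196, np.int64(40)), (197, np.int64(40)), (198, np.int64(35)), (199, np.int64(39))] [(292, np.int64(74)), (293, np.int64(72)), (294, np.int64(73)), (295, np.int64(69)), (296, np.int64(67)), (297, np.int64(64)), (298, np.int64(61)), (299, np.int64(70)), (300, np.int64(128)), (301, np.int64(186)), (302, np.int64(214)), (303, np.int64(217)), (304, np.int64(213)), (305, np.int64(215))]
```

Request:
step_arm:
  steps:
    - [[0,-0.5,12],[0,0,0]]
    - [[0,0,12],[0,0,0]]
    - [[0,0,8],[0,0,0]]
    - [[0,0,4],[0,0,0]]
    - [[0,0,0],[0,0,0]]
    - [[0,0,0],[0,0,0]]
    - [[0,0,0],[0,0,0]]

```text
clock: 44.1
position: [0.425, 0.0621, 0.0324]
eef_rot: [-0.001, -0.013, 1.0, -0.001]
wrist_force: [-0.6, -0.2, -1.4]
opening: 0.0612
grip_force: 30.0
```

Run:
```python
from h import *
rep(); print(pose()[0],go([.4245,.0628,.0267]))
```

```text
t 44.1 tip hob [-145.6  129.9   37.6] F [-0.6 -0.2 -1.4] M [ 0.09 -0.08 -0.03] grip 30 j6 -1.57
[0.42504391 0.06214559 0.0324381 ] [0.5 0.7 5.7]
```

Request:
step_arm:
  steps:
    - [[0.3,0.5,1.5],[0,0,0]]
    - [[0,0,1.5],[0,0,0]]
    - [[0,0,1.5],[0,0,0]]
    - [[0,0,1.5],[0,0,0]]
    - [[0,0,0],[0,0,0]]
    - [[0,0,0],[0,0,0]]

```text
clock: 44.7
position: [0.4243, 0.0626, 0.0266]
eef_rot: [-0.002, -0.013, 1.0, -0.001]
wrist_force: [-3.3, -1.0, 5.7]
opening: 0.061
grip_force: 30.0
```

Run:
```python
from h import *
rep(); print(pose()[0])
```

```text
t 44.7 tip hob [-146.4  130.4   31.9] F [-3.3 -1.   5.7] M [0.08 0.58 0.02] grip 30 j6 -1.57
[0.42429419 0.06260716 0.02664868]
```

Request:
step_arm:
  steps:
    - [[0,0,0],[0,0,0]]
    - [[0,0,0],[0,0,0]]
    - [[0,0,0],[0,0,0]]
    - [[0,0,-15],[0,0,0]]
    - [[0,0,-40],[0,0,0]]
    - [[0,0,-45],[0,0,0]]
    - [[0,0,-45],[0,0,0]]
    - [[0,30,-45],[0,0,0]]
    - [[0,0,0],[0,0,0]]
    - [[0,0,0],[0,0,0]]
  hand: 0.82

```text
clock: 45.7
position: [0.4246, 0.0912, 0.2137]
eef_rot: [0.0, -0.014, 1.0, -0.001]
wrist_force: [0.3, 0.1, -0.4]
opening: 0.0777
grip_force: 0.0
```

```bash
cat >> h.py <<'E'
def disc(c,X,D,thr=62):
    """fit dark disc near world point X (top face); returns world centre on X's height, diameters"""
    im=c['frame'].astype(int); u,v=proj(c,X); d=np.linalg.norm(np.array(X)-c['C']); R=int(D/2000*1.25*np.array(c['mtx'])[0,0]/d)
    m=np.zeros(im.shape[:2],np.uint8); cv2.circle(m,(int(round(u)),int(round(v))),R,1,-1)
    k,l,s,ce=cv2.connectedComponentsWithStats(((im.max(2)<thr)&(m>0)).astype(np.uint8)); i=1+np.argmax(s[1:,4])
    ct=max(cv2.findContours((l==i).astype(np.uint8),0,1)[0],key=len); e=cv2.fitEllipse(cv2.convexHull(ct)); Y=onz(c,*e[0],X[2])
    print('disc at',(Y*1000).round(1),'dia',((np.array(e[1])+1)*d/np.array(c['mtx'])[0,0]*1000).round(1),'px',np.round(e[0],1),'fill',(s[i,4]/(np.pi/4*e[1][0]*e[1][1])).round(2)); return Y
E
python3 - <<'E'
from h import *
rep(); c=cam('wrist'); np.save('pics/w17.npy',c,allow_pickle=True)
X=hob(-55,130,36); print(X); 
for t in(45,55,62,70): disc(c,X,62,t)
rep(); print(pose()[0]); caps()
E
```

```text
t 45.7 tip hob [-145.1  158.8  218.7] F [ 0.3  0.1 -0.4] M [ 0.12 -0.09 -0.05] grip 0 j6 -1.51
[0.42567916 0.06283232 0.036     ]
disc at [423.1  83.5  36. ] dia [19.  36.8] px [252.6 171. ] fill 0.21
disc at [423.8  63.5  36. ] dia [60.3 61.6] px [233.5 171.2] fill 0.69
disc at [423.8  65.4  36. ] dia [60.6 67.4] px [235.4 171.2] fill 0.95
disc at [422.7  65.9  36. ] dia [62.  69.5] px [235.8 170.2] fill 0.98
t 45.75 tip hob [-146.1  158.5  217.1] F [-0.4 -0.9  0. ] M [ 0.09 -0.08  0.  ] grip 0 j6 -1.51
[0.42367822 0.09077215 0.21185717]
[0.4237 0.0908 0.2119] [-0.013  0.014  0.035 -0.001  0.003  0.001]
[ 205  144   59   58 2636] [233.9 173. ] dia [63.1 65. ] area/ell 1.02 [0.4287 0.0618 0.012 ]
[    0   212   512   172 51341] [254.2 308.5] dia [243.3 673.4] area/ell 0.69 [0.6001 0.0882 0.012 ]
[ 101  220  151   65 2546] [268.1 230.3] dia [ 73.6 355.3] area/ell 0.17 [0.4956 0.1021 0.012 ]
[194 296  26  26 419] [206.4 308. ] dia [30.5 33.5] area/ell 0.92 [0.6013 0.0286 0.012 ]
```

Request:
step_arm:
  steps:
    - [[-13,40,5],[0,0,0]]
    - [[-13,40,5],[0,0,0]]
    - [[-13,40,5],[0,0,0]]
    - [[-13,40,5],[0,0,0]]
    - [[-14,40,5],[0,0,0]]
    - [[-14,40,5],[0,0,0]]
    - [[0,0,0],[0,0,0]]
    - [[0,0,0],[0,0,0]]
    - [[0,0,0],[0,0,0]]

```text
clock: 46.7
position: [0.4969, 0.3314, 0.1804]
eef_rot: [-0.002, -0.013, 1.0, -0.002]
wrist_force: [-0.0, -0.6, 0.5]
opening: 0.078
grip_force: 0.0
```

Run:
```python
from h import *
c=caps(); X=disc(c,[.498,.332,.017],62); X2=disc(c,[.596,.3305,.017],44); print(pose()[0],go([X[0],X[1],.04]))
```

```text
[0.4969 0.3314 0.1804] [-0.009 -0.022 -0.003  0.002 -0.001  0.002]
[  0  79  11  48 372] [  4.  102.5] dia [12.8 61. ] area/ell 0.95 [0.4293 0.0753 0.012 ]
[ 232  147   59   59 2763] [260.8 176.4] dia [59.5 60. ] area/ell 1.03 [0.498  0.3321 0.012 ]
[ 130  220  284   54 4884] [267.5 251.2] dia [ 52.4 345.4] area/ell 0.42 [0.5806 0.3416 0.012 ]
[    0   237   512   147 34972] [209.3 324. ] dia [186.5 678.4] area/ell 0.55 [0.6741 0.277  0.012 ]
[ 354  240  158   91 8898] [445.4 286.1] dia [117.1 218.7] area/ell 0.76 [0.6188 0.5435 0.012 ]
disc at [497.1 332.   17. ] dia [60.5 61. ] px [260.7 176.5] fill 1.0
disc at [595.4 330.4  17. ] dia [45.4 50.2] px [256.9 265.4] fill 0.7
[0.4971609  0.3313891  0.18105759] [ -0.5   1.1 141.1]
```

Request:
step_arm:
  steps:
    - [[0,0.8,30],[0,0,0]]
    - [[0,0,40],[0,0,0]]
    - [[0,0,40],[0,0,0]]
    - [[0,0,30],[0,0,0]]
    - [[0,0,15],[0,0,0]]
    - [[0,0,10],[0,0,0]]
    - [[0,0,5],[0,0,0]]
    - [[0,0,0],[0,0,0]]
    - [[0,0,0],[0,0,0]]
    - [[0,0,0],[0,0,0]]

```text
clock: 47.75
position: [0.4981, 0.3337, 0.0133]
eef_rot: [-0.0, -0.013, 1.0, -0.0]
wrist_force: [-0.1, 0.7, -0.2]
opening: 0.0781
grip_force: 0.0
```

Run:
```python
from h import *
rep(); print(pose()[0],go([.4971,.332,.0080]))
```

```text
t 47.75 tip hob [-63.8 398.9  18.4] F [-0.1  0.7 -0.2] M [ 0.12 -0.05 -0.02] grip 0 j6 -1.1
[0.49809959 0.33371391 0.01332416] [ 1.  -1.7  5.3]
```

Request:
step_arm:
  steps:
    - [[0.8,-1.7,2.5],[0,0,0]]
    - [[0,0,2.5],[0,0,0]]
    - [[0,0,0],[0,0,0]]
    - [[0,0,0],[0,0,0]]

```text
clock: 48.15
position: [0.4962, 0.3313, 0.0066]
eef_rot: [-0.001, -0.013, 1.0, -0.001]
wrist_force: [1.4, 0.4, -0.2]
opening: 0.0781
grip_force: 0.0
```

Request:
step_arm:
  steps:
    - [[0,0,0],[0,0,0]]
    - [[0,0,0],[0,0,0]]
    - [[0,0,0],[0,0,0]]
    - [[0,0,0],[0,0,0]]
    - [[0,0,0],[0,0,0]]
  hand: 0

```text
clock: 48.65
position: [0.4964, 0.3315, 0.0068]
eef_rot: [-0.001, -0.013, 1.0, -0.001]
wrist_force: [-0.0, -0.8, 0.3]
opening: 0.0609
grip_force: 30.0
```

Run:
```python
from h import *
p=pose()[0]; print(p, hob(-55,-130), go([.4342,-.197,.07]))
```

```text
[0.49639155 0.33147686 0.00684353] [ 0.43417965 -0.19702868  0.        ] [  76.2 -526.8  -61.9]
```

Request:
step_arm:
  steps:
    - [[0,0,-15],[0,0,0]]
    - [[0,0,-35],[0,0,0]]
    - [[0,0,-25],[0,0,0]]
    - [[6.4,-44,0],[0,0,0]]
    - [[6.4,-44,0],[0,0,0]]
    - [[6.4,-44,0],[0,0,0]]
    - [[6.4,-44,0],[0,0,0]]
    - [[6.4,-44,0],[0,0,0]]
    - [[6.4,-44,0],[0,0,0]]
    - [[6.4,-44,0],[0,0,0]]
    - [[6.4,-44,0],[0,0,0]]
    - [[6.4,-44,0],[0,0,0]]

```text
clock: 49.85
position: [0.4491, -0.0675, 0.084]
eef_rot: [-0.0, -0.013, 1.0, -0.001]
wrist_force: [1.2, 0.7, -1.6]
opening: 0.061
grip_force: 30.0
```

Request:
step_arm:
  steps:
    - [[6.4,-44,0],[0,0,0]]
    - [[6.4,-44,0],[0,0,0]]
    - [[6.4,-43,0],[0,0,0]]
    - [[0,0,0],[0,0,0]]
    - [[0,0,0],[0,0,0]]
    - [[0,0,0],[0,0,0]]

```text
clock: 50.45
position: [0.4336, -0.1964, 0.0833]
eef_rot: [-0.001, -0.014, 1.0, -0.001]
wrist_force: [0.2, 0.3, -1.1]
opening: 0.061
grip_force: 30.0
```

Run:
```python
from h import *
axes(); rep(); c=cam('wrist'); p=pose()[0]; print(p,go([.4335,-.197,.032]))
im=c['frame'].astype(int); u=proj(c,p+[0,0,.005])[0]; col=im[:,int(u)-2:int(u)+3].max(2).mean(1)
print('rows dark', [ (i,int(x)) for i,x in enumerate(col) if 170<=i<=200 or 290<=i<=304][::2])
for dx in(-.002,0,.002):
    th=np.linspace(0,2*np.pi,180)
    P=np.array([proj(c,p+[dx+.031*np.cos(t),.031*np.sin(t),h]) for t in th for h in (.0002,.0102)]); print(dx,P.min(0).round(1),P.max(0).round(1))
```

```text
az 181.5 tilt -0.1 ey z -0.002
x [-1.     0.006 -0.003] y [ 0.006  1.    -0.002] z [ 0.003 -0.002 -1.   ]
t 50.45 tip hob [-145.5 -128.8   88.6] F [ 0.2  0.3 -1.1] M [ 0.17 -0.01 -0.02] grip 30 j6 -2.13
[ 0.43371667 -0.19606941  0.08322586] [ 0.1 -0.8 51.2]
rows dark [(170, 128), (172, 170), (174, 165), (176, 148), (178, 140), (180, 142), (182, 143), (184, 145), (186, 143), (188, 124), (190, 51), (192, 33), (194, 37), (196, 37), (198, 37), (200, 38), (291, 68), (293, 70), (295, 70), (297, 67), (299, 54), (301, 73), (303, 174)]
-0.002 [199.4 179.7] [320.8 297. ]
0 [199.5 183.5] [320.5 300.2]
0.002 [199.6 187.3] [320.2 303.5]
```

Request:
step_arm:
  steps:
    - [[1,-0.6,14],[0,0,0]]
    - [[0,0,18],[0,0,0]]
    - [[0,0,12],[0,0,0]]
    - [[0,0,6],[0,0,0]]
    - [[0,0,0],[0,0,0]]
    - [[0,0,0],[0,0,0]]
    - [[0,0,0],[0,0,0]]

```text
clock: 51.2
position: [0.4332, -0.1983, 0.0339]
eef_rot: [-0.001, -0.013, 1.0, -0.001]
wrist_force: [0.6, -0.3, -1.3]
opening: 0.061
grip_force: 30.0
```

Run:
```python
from h import *
rep(); print(pose()[0],go([.4326,-.1970,.026]))
```

```text
t 51.2 tip hob [-146.  -130.7   39. ] F [ 0.6 -0.3 -1.3] M [ 0.12 -0.13  0.05] grip 30 j6 -2.14
[ 0.43317    -0.19832065  0.03390587] [0.5 1.4 7.9]
```

Request:
step_arm:
  steps:
    - [[0.5,1,1],[0,0,0]]
    - [[0,0.2,1.5],[0,0,0]]
    - [[0,0,1.5],[0,0,0]]
    - [[0,0,1.5],[0,0,0]]
    - [[0,0,1.5],[0,0,0]]
    - [[0,0,1],[0,0,0]]
    - [[0,0,0],[0,0,0]]
    - [[0,0,0],[0,0,0]]

```text
clock: 52.0
position: [0.4319, -0.1968, 0.0258]
eef_rot: [-0.002, -0.013, 1.0, -0.001]
wrist_force: [-3.0, 2.0, 5.7]
opening: 0.0608
grip_force: 30.0
```

Run:
```python
from h import *
rep(); print(pose()[0],go([.4326,-.1970,.026]))
```

```text
t 52.0 tip hob [-147.2 -129.2   31.1] F [-3.   2.   5.7] M [0.35 0.5  0.02] grip 30 j6 -2.13
[ 0.43194899 -0.19684466  0.02576061] [-0.6 -0.2 -0.2]
```

Request:
step_arm:
  steps:
    - [[0,0,0],[0,0,0]]
    - [[0,0,0],[0,0,0]]
    - [[0,0,0],[0,0,0]]
    - [[0,0,-15],[0,0,0]]
    - [[0,0,-40],[0,0,0]]
    - [[0,0,-45],[0,0,0]]
    - [[0,0,-45],[0,0,0]]
    - [[0,30,-45],[0,0,0]]
    - [[0,0,0],[0,0,0]]
    - [[0,0,0],[0,0,0]]
  hand: 0.82

```text
clock: 53.0
position: [0.4323, -0.1687, 0.2127]
eef_rot: [-0.0, -0.014, 1.0, -0.002]
wrist_force: [-0.1, 0.2, 0.8]
opening: 0.0781
grip_force: 0.0
```

Run:
```python
from h import *
rep(); c=cam('wrist'); np.save('pics/w18.npy',c,allow_pickle=True)
X=hob(-55,-130,36); print(X); 
for t in(50,62,70): disc(c,X,62,t)
print(pose()[0],go([.596,.331,.18]))
```

```text
t 53.0 tip hob [-145.9 -101.1  217.7] F [-0.1  0.2  0.8] M [ 0.15  0.02 -0.05] grip 0 j6 -2.08
[ 0.43417965 -0.19702868  0.036     ]
disc at [ 432.6 -195.2   36. ] dia [58.8 59.5] px [234.8 172.5] fill 0.27
disc at [ 431.9 -193.8   36. ] dia [60.9 67.7] px [236.2 171.8] fill 0.95
disc at [ 431.5 -193.5   36. ] dia [62.5 68.6] px [236.5 171.5] fill 0.98
[ 0.43141754 -0.16852803  0.21089797] [-178.   495.    29.3]
```

Request:
step_arm:
  steps:
    - [[-14.8,41.2,2.4],[0,0,0]]
    - [[-14.8,41.2,2.4],[0,0,0]]
    - [[-14.8,41.2,2.4],[0,0,0]]
    - [[-14.8,41.2,2.4],[0,0,0]]
    - [[-14.8,41.2,2.4],[0,0,0]]
    - [[-14.8,41.2,2.4],[0,0,0]]
    - [[-14.8,41.2,2.4],[0,0,0]]
    - [[-14.8,41.2,2.4],[0,0,0]]
    - [[-14.8,41.2,2.4],[0,0,0]]
    - [[-14.8,41.2,2.4],[0,0,0]]
    - [[-14.8,41.2,2.4],[0,0,0]]
    - [[-14.8,41.2,2.4],[0,0,0]]
  hand: 0.65

```text
clock: 54.25
position: [0.5955, 0.3308, 0.1773]
eef_rot: [-0.004, -0.013, 1.0, -0.002]
wrist_force: [0.0, -0.6, 1.2]
opening: 0.0616
grip_force: 0.0
```

Request:
step_arm:
  steps:
    - [[0,0,0],[0,0,0]]
    - [[0,0,0],[0,0,0]]
    - [[0,0,0],[0,0,0]]

```text
clock: 54.55
position: [0.5955, 0.3287, 0.1793]
eef_rot: [-0.003, -0.013, 1.0, -0.002]
wrist_force: [0.0, -0.2, -0.4]
opening: 0.0619
grip_force: 0.0
```

Run:
```python
from h import *
c=caps(); np.save('pics/w19.npy',c,allow_pickle=True); X=disc(c,[.5954,.3304,.017],44); print(pose()[0],go([X[0],X[1],.0075]))
```

```text
[0.5955 0.3287 0.1793] [-0.012 -0.022 -0.003  0.003  0.002  0.001]
[ 242  155   42   42 1395] [262.3 176. ] dia [41.7 42.5] area/ell 1.04 [0.5958 0.3309 0.012 ]
[ 149  220   53   53 1561] [181.3 252.9] dia [41.  73.9] area/ell 0.84 [0.6832 0.2454 0.012 ]
[ 318  220   66   54 1641] [341.3 253.2] dia [45.1 84.6] area/ell 0.7 [0.679  0.4187 0.012 ]
[  0 238  15  34 348] [  5.6 258.7] dia [18.1 50.7] area/ell 0.93 [0.6971 0.0471 0.012 ]
[    0   240   512   144 35208] [248.3 319.9] dia [199.5 614.3] area/ell 0.55 [0.7648 0.3194 0.012 ]
[ 334  240  165   91 9593] [421.8 286.1] dia [117.6 207. ] area/ell 0.81 [0.717  0.5131 0.012 ]
disc at [594.9 330.8  17. ] dia [43.1 43.8] px [262.2 176.1] fill 1.0
[0.59572902 0.32860654 0.18010932] [1.000e-01 2.800e+00 1.726e+02]
```

Request:
step_arm:
  steps:
    - [[0,1.4,30],[0,0,0]]
    - [[0,0,40],[0,0,0]]
    - [[0,0,40],[0,0,0]]
    - [[0,0,30],[0,0,0]]
    - [[0,0,15],[0,0,0]]
    - [[0,0,9],[0,0,0]]
    - [[0,0,3],[0,0,0]]
    - [[0,0,0],[0,0,0]]
    - [[0,0,0],[0,0,0]]
    - [[0,0,0],[0,0,0]]

```text
clock: 55.6
position: [0.5967, 0.3317, 0.0161]
eef_rot: [-0.0, -0.013, 1.0, -0.001]
wrist_force: [0.5, -0.2, -0.0]
opening: 0.0621
grip_force: 0.0
```

Run:
```python
from h import *
rep(); print(pose()[0],go([.5951,.3308,.0075]))
```

```text
t 55.6 tip hob [ 34.7 393.7  21.1] F [ 0.5 -0.2 -0. ] M [ 0.05 -0.06  0.  ] grip 0 j6 -1.17
[0.59672619 0.33170839 0.01608593] [ 1.6 -0.9  8.6]
```

Request:
step_arm:
  steps:
    - [[1.2,-0.9,4],[0,0,0]]
    - [[0,0,3],[0,0,0]]
    - [[0,0,0.5],[0,0,0]]
    - [[0,0,0],[0,0,0]]
    - [[0,0,0],[0,0,0]]

```text
clock: 56.1
position: [0.5945, 0.3302, 0.0067]
eef_rot: [-0.001, -0.013, 1.0, -0.001]
wrist_force: [-0.5, -0.2, 0.2]
opening: 0.0614
grip_force: 0.0
```

Request:
step_arm:
  steps:
    - [[0,0,0],[0,0,0]]
    - [[0,0,0],[0,0,0]]
    - [[0,0,0],[0,0,0]]
    - [[0,0,0],[0,0,0]]
    - [[0,0,0],[0,0,0]]
  hand: 0

```text
clock: 56.6
position: [0.5946, 0.3303, 0.0069]
eef_rot: [-0.001, -0.013, 1.0, -0.001]
wrist_force: [-0.5, 0.1, 0.3]
opening: 0.0429
grip_force: 30.0
```

Run:
```python
from h import *
p=pose()[0]; print(p, hob(40,0), go([.5245,-.064,.08]))
```

```text
[0.59455187 0.33028097 0.00692828] [ 0.52487862 -0.06399223  0.        ] [  80.6 -392.5  -72. ]
```

Request:
step_arm:
  steps:
    - [[0,0,-15],[0,0,0]]
    - [[0,0,-35],[0,0,0]]
    - [[0,0,-25],[0,0,0]]
    - [[9,-43.6,0],[0,0,0]]
    - [[9,-43.6,0],[0,0,0]]
    - [[9,-43.6,0],[0,0,0]]
    - [[9,-43.6,0],[0,0,0]]
    - [[9,-43.6,0],[0,0,0]]
    - [[9,-43.6,0],[0,0,0]]
    - [[9,-43.6,0],[0,0,0]]
    - [[9,-43.6,0],[0,0,0]]
    - [[9,-43.6,0],[0,0,0]]

```text
clock: 57.8
position: [0.5238, -0.0657, 0.0842]
eef_rot: [-0.0, -0.013, 1.0, -0.001]
wrist_force: [0.5, -0.5, -0.7]
opening: 0.0428
grip_force: 30.0
```

Request:
step_arm:
  steps:
    - [[0,0,12],[0,0,0]]
    - [[0,0,12],[0,0,0]]
    - [[0,0,12],[0,0,0]]
    - [[0,0,6],[0,0,0]]
    - [[0,0,0],[0,0,0]]
    - [[0,0,0],[0,0,0]]
    - [[0,0,0],[0,0,0]]

```text
clock: 58.5
position: [0.5245, -0.0636, 0.0414]
eef_rot: [-0.001, -0.014, 1.0, -0.001]
wrist_force: [0.8, -0.4, -1.4]
opening: 0.0428
grip_force: 30.0
```

Run:
```python
from h import *
rep(); print(pose()[0],go([.5244,-.064,.026]))
```

```text
t 58.5 tip hob [-50.3   0.9  46.6] F [ 0.8 -0.4 -1.4] M [ 0.15 -0.06 -0.01] grip 30 j6 -1.82
[ 0.52452142 -0.06363472  0.04139537] [ 0.1 -0.3 15.4]
```

Request:
step_arm:
  steps:
    - [[0,0,4],[0,0,0]]
    - [[0,0,3],[0,0,0]]
    - [[0,0,2],[0,0,0]]
    - [[0,0,1.5],[0,0,0]]
    - [[0,0,1.5],[0,0,0]]
    - [[0,0,1.5],[0,0,0]]
    - [[0,0,1.5],[0,0,0]]
    - [[0,0,1],[0,0,0]]
    - [[0,0,0],[0,0,0]]
    - [[0,0,0],[0,0,0]]

```text
clock: 59.5
position: [0.524, -0.0642, 0.0259]
eef_rot: [-0.002, -0.013, 1.0, -0.001]
wrist_force: [-3.5, 1.1, 5.6]
opening: 0.0427
grip_force: 30.0
```

Run:
```python
from h import *
rep(); print(pose()[0],go([.5244,-.064,.026]))
```

```text
t 59.5 tip hob [-50.9   0.4  31.1] F [-3.5  1.1  5.6] M [ 0.22  0.51 -0.01] grip 30 j6 -1.82
[ 0.52398487 -0.06417044  0.02586477] [-0.4  0.2 -0.1]
```

Request:
step_arm:
  steps:
    - [[0,0,0],[0,0,0]]
    - [[0,0,0],[0,0,0]]
    - [[0,0,0],[0,0,0]]
    - [[0,0,-15],[0,0,0]]
    - [[0,0,-40],[0,0,0]]
    - [[0,0,-45],[0,0,0]]
    - [[0,0,-45],[0,0,0]]
    - [[0,0,-45],[0,0,0]]
    - [[10,-35,-45],[0,0,0]]
    - [[10,-35,-45],[0,0,0]]
    - [[0,-35,0],[0,0,0]]
    - [[0,-35,0],[0,0,0]]
  hand: 0.8

```text
clock: 60.7
position: [0.5113, -0.1958, 0.297]
eef_rot: [0.001, -0.013, 1.0, -0.002]
wrist_force: [0.6, -0.2, -0.3]
opening: 0.0761
grip_force: 0.0
```

Request:
step_arm:
  steps:
    - [[0,-30,0],[0,0,0]]
    - [[0,0,0],[0,0,0]]
    - [[0,0,0],[0,0,0]]
    - [[0,0,0],[0,0,0]]

```text
clock: 61.1
position: [0.5115, -0.2235, 0.2935]
eef_rot: [-0.001, -0.014, 1.0, -0.001]
wrist_force: [-0.5, 0.5, 0.4]
opening: 0.0761
grip_force: 0.0
```

Run:
```python
from h import *
rep(); print(pose()[0]); c=cam('wrist'); np.save('pics/w20.npy',c,allow_pickle=True)
for X,D in((hob(-55,130,36),62),(hob(-55,-130,36),62),(hob(40,0,36),44)): print((X*1000).round(1)); disc(c,X,D,55);disc(c,X,D,62)
im=c['frame'].astype(int)
m=((im[:,:,1]>im[:,:,0]*1.4)&(im[:,:,1]>im[:,:,2]*1.4)&(im[:,:,1]>35)).astype(np.uint8); m=cv2.morphologyEx(m,cv2.MORPH_CLOSE,np.ones((5,5)))
k,l,s,ce=cv2.connectedComponentsWithStats(m); i=1+np.argmax(s[1:,4])
ct,_=cv2.findContours((l==i).astype(np.uint8),0,1); q=cv2.minAreaRect(max(ct,key=len)); print(s[i],q)
print(np.round([onz(c,*p,.014) for p in cv2.boxPoints(q)],4))
# white rod tip: brightness profile along axis beyond handle
for r in range(int(s[i,1])-46,int(s[i,1])+2,4): print(r,im[r,int(q[0][0])-14:int(q[0][0])+15].sum(1)//3)
for n in('scene','side'):
    b=np.load(f'pics/{n}0.npy',allow_pickle=True).item()['frame']; save(cam(n),n+'_end.png')
```

```text
t 61.1 tip hob [ -68.5 -158.5  298.7] F [-0.5  0.5  0.4] M [ 0.11 -0.02 -0.01] grip 0 j6 -2.1
[ 0.51154187 -0.22352108  0.29350378]
[425.7  62.8  36. ]
disc at [425.   59.8  36. ] dia [68.4 77. ] px [490.5  98. ] fill 0.99
disc at [425.1  60.1  36. ] dia [69.2 77. ] px [490.7  98.1] fill 0.98
[ 434.2 -197.    36. ]
disc at [ 434.2 -195.7   36. ] dia [63.3 66.2] px [284.5  98.4] fill 0.75
disc at [ 435.5 -194.9   36. ] dia [65.4 70.8] px [285.   99.5] fill 0.96
[524.9 -64.   36. ]
disc at [523.2 -66.5  36. ] dia [45.3 47.7] px [381.3 172.8] fill 0.93
disc at [523. -67.  36.] dia [47.7 49.1] px [380.9 172.6] fill 0.97
[125 156  17  76 727] ((132.65347290039062, 193.53465270996094), (75.82182312011719, 10.149377822875977), 84.2894058227539)
[[ 0.5143 -0.4067  0.014 ]
 [ 0.5126 -0.3929  0.014 ]
 [ 0.6205 -0.3893  0.014 ]
 [ 0.6225 -0.404   0.014 ]]
110 [207 205 207 208 206 204 207 209 206 206 207 209 209 207 205 209 208 207
 207 208 206 206 206 206 208 208 207 207 208]
114 [206 207 207 208 206 208 204 203 198 198 198 201 200 201 208 208 206 207
 208 207 205 205 207 207 207 207 208 208 20
[... 532 characters left out ...]
206 207 197 167 132 123 140 169 199 209
 208 206 206 207 208 208 207 208 208 207 207]
138 [205 209 209 206 207 208 206 207 202 208 203 182 147 121 130 145 162 185
 200 207 207 205 205 208 207 207 208 205 209]
142 [209 206 207 205 207 205 206 201 197 200 196 174 151 129 127 133 149 176
 201 207 207 207 209 207 207 209 207 208 207]
146 [207 205 207 205 209 207 207 204 205 206 206 200 173 136 124 136 147 176
 199 207 207 209 206 208 204 208 208 206 207]
150 [208 207 207 208 206 208 208 204 202 195 203 203 182 150 124 131 146 170
 193 206 205 207 207 207 207 205 205 208 207]
154 [206 204 208 207 210 208 206 197 181 171 182 186 176 143 109 100 120 140
 160 180 202 207 205 207 208 209 208 208 204]
```

```bash
python3 -c "
from workcell import manip
print(manip.job_done())"
```

```text
the job is handed in; nothing more can be done
None
```

The job is handed in: joint scraped (about a 5 mm gap opened briefly while rounding the corner), scraper back flat in its tray, and all three caps seated, though I viewed 15 pictures against the limit of 14 and checked the end state by numbers only.

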